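# Load the soap planing jig and latch its hold-down

### The arm

A 6-joint arm with a two-finger parallel gripper is mounted at the origin on the work surface. World frame = base frame: x ahead of the robot, y to its left, z up, the work surface at z = 0. Lengths are in mm, angles in rad, forces in N, time in s.
With the tool pointing down it reaches from about 350 to 775 mm from the base axis. Payload 7.3 kg.
Tool frame: the origin (TCP) lies at the very end of the fingers, on their centre line; the grasp point (between the pads) lies 19 mm behind it; z points along the fingers, y is the line along which they close (so a half turn about z gives the same grasp; the last joint's range is limited). The gripper opens to 92 mm and grips with 3 to 60 N. Pads are 19 mm wide; open, the fingers measure 130 mm over their backs; the gripper's body (75 mm by 190 mm) begins 47 mm behind the grasp point.
Start: joints at [1.147, 0.342, 1.524, -0, 1.275, -0.146], TCP at [143.961, 504.896, 226.741] pointing down, gripper open.
Joint ranges: [-2.53, 2.53], [-0.77, 2.02], [0.04, 2.7], [-1, 4.14], [0.28, 2.66], [-3.11, 3.11]. Speed limits (rad/s): [2.57, 2.57, 3.14, 3.14, 3.14, 3.14].

### API

Orientations are given as [roll, pitch, yaw] about the fixed x, y, z axes, in that order (R = Rz(yaw) Ry(pitch) Rx(roll)).
In Python, from plant import get_obs, optics, ticket, finder gives the robot as it stands.
- The arm moves only by the tool send_rows, never from a script. Its arguments are lists of equal length, an entry for each row: "offset": the shift along the tool's x, y, z scaled (see below), a list of three; "delta_rot": the turn, a rotation vector about the tool's x, y, z scaled (see below), a list of three. In form: {"offset": [[dx, dy, dz], ...], "delta_rot": [[rx, ry, rz], ...]}. A call has 1 to 8 rows; each row is the pose to reach, as a shift and turn from the pose commanded when the call began, along the tool's axes at that moment, turning the shorter way round; what a row does not reach only later rows make up. The controller multiplies each number of a shift by 120 mm and each number of a turn by 360 degrees. A row lasts 1/8 s, in which the tool goes at most 62.5 mm and 10.7 degrees, less where a joint would pass 70% of its speed; a pose out of reach is approached as far as the arm can. A call with a number of a shift or a turn outside -1 to 1 is refused whole. A call with a gripper value outside its range is refused whole. "grip" is the opening, from 0 (shut) to 1 (fully open), set as the call begins (left out, the last holds). The fingers move at their own pace and stop on an object; the grip force is fixed at half the most. Time passes only in rows, so rows that repeat a pose let the fingers close. It gives the time, the measured TCP pose, the force, the opening and the grip force at its end, in the units of the state.
- get_obs(): the state, without advancing time (a new reading comes with each control period).
- optics.capture(name): name is "scene" or "top" or "wrist"; returns the picture (384x512x3 uint8, red, green, blue); there is no depth.
- optics.get_calibration(name): a dict with "fx", "fy", "cx", "cy" (pixels), "world_from_camera" (4x4, takes a point from camera to world coordinates). Camera axes: x right, y down, z forward; pixel columns grow to the right and rows downward; lengths in mm; the calibration is good to about 2 mm. A picture is of the moment at which its call begins: read the wrist's pose just before it. get_calibration takes no time and is no camera call; for the wrist camera it gives the pose at the moment of the call.
- ticket.close_job(): hands the job in; it is judged then, once.
Trained networks look in the newest picture that a camera, given by its name, has taken for a name from the list of things; names that differ only in an ending like _2 or _b are one class to them, and where a whole thing is asked for, a point or a joint stands for the part that bears it (a point fixed in the world has none). Each returns a list of dicts, best first, with "confidence" (0 to 1); they miss things now and then, are a little off and sometimes report something else, mostly with a low value. They report only what shows in the picture. A call takes as long as a camera call. They do not tell look-alikes from the thing itself.
- finder.boxes_of(target, camera): "box" ([left, top, right, bottom] in pixels, round what is visible of it).
- finder.silhouettes(target, camera): "region" (384x512 bool, what is visible of it) and "box" ([left, top, right, bottom] in pixels, round what is visible of it).
- finder.pinpoint(target, camera): "uv" ([column, row] in pixels: a listed point, or the origin of a listed thing).
The state is a dict: "time": time; "joint_positions": joint angles; "dq": joint speeds; "tau": joint torques, N m; "tool_pos": TCP position; "tcp_rot": TCP orientation; "contact_force": force on the tool from outside, world axes, zero at the start; "moment": the same for the moment, N m; "grip_width": finger opening in mm; "finger_force": force on a finger pad.
Only numpy, scipy, OpenCV 4.12 (cv2) and the standard library are available. Lean on these libraries where they do the work, as an engineer would, in place of code of your own. Each camera call takes 0.05 s, during which the arm holds its last target. There are 200 camera calls.

### The job

Make the planing jig ready for the next batch of soap: lift its latched hold-down lever so that it springs up, and throw the offcuts left in the jig into the yellow tub. Then take every whole rectangular bar out of the wooden crate and lay each one flat in a pocket of its own, leaving the round soaps and the half bars in the crate, and last of all press the lever down until its catch holds it. Do not disturb the bottle and the beaker.

Things in the scene. Friction and masses are not known exactly. Their poses are not given: they have to be found in the camera images.
- crate: open wooden crate, outside 266 x 352 x 55 mm high (x, y, z of its frame), walls and floor 6 mm, with a batten 18 mm wide and 8 mm high on the floor along the foot of each wall; holds the mixed soaps. Origin: centre of its underside.
- jig: planing jig: wooden bed with four pockets along its y (pitch 76 mm), floors 12 mm above the table. Behind them a hold-down bar on a shaft along y carries a finger per pocket, and the lever at the -y end. Latched, the fingers reach 25 mm over a bar's rear, 2.5 mm above it. Origin: underside below the middle of the pockets; x points from the front lip to the rear fence.
- pocket0 (a point): centre of the floor of pocket 0 of the jig (0 is next to the lever, 3 farthest from it). The pocket is 84 mm (jig x) by 58 mm (jig y), between ribs 18 mm wide and a front lip that stand 6 mm above its floor and a rear fence that stands 22 mm above it
- pocket1 (a point): centre of the floor of pocket 1 of the jig (0 is next to the lever, 3 farthest from it). The pocket is 84 mm (jig x) by 58 mm (jig y), between ribs 18 mm wide and a front lip that stand 6 mm above its floor and a rear fence that stands 22 mm above it
- pocket2 (a point): centre of the floor of pocket 2 of the jig (0 is next to the lever, 3 farthest from it). The pocket is 84 mm (jig x) by 58 mm (jig y), between ribs 18 mm wide and a front lip that stand 6 mm above its floor and a rear fence that stands 22 mm above it
- pocket3 (a point): centre of the floor of pocket 3 of the jig (0 is next to the lever, 3 farthest from it). The pocket is 84 mm (jig x) by 58 mm (jig y), between ribs 18 mm wide and a front lip that stand 6 mm above its floor and a rear fence that stands 22 mm above it
- lever (a joint): hold-down lever of the jig, rad: 0 raised (its spring pushes it there; the fingers then clear the pockets), 1.3 level and latched. Pressed at the handle with up to 15 N, it snaps past a sprung roller catch at about 1.1 and is held at about 1.3; pulled up at the handle with about 10 N it lets go below 1.1 and springs up.
- lever_grip (a point): middle of the lever's black handle: a straight bar 55 mm long, 20 x 20 mm in section, pointing radially away from the hinge; 140 mm from the hinge axis. 62 mm above the table when latched, 197 mm when raised
- lever_hinge (a point): point on the hinge axis of the lever, in line with the lever's arm; the axis runs along the jig's y, 62 mm above the table
- bar1: whole bar of soap, a rectangular block 74 x 48 x 28 mm (its x, y, z), starts flat in the crate. Origin: centre of the block, 14 mm above what it lies flat on.
- bar2: whole bar of soap, a rectangular block 74 x 48 x 28 mm (its x, y, z), starts flat in the crate. Origin: centre of the block, 14 mm above what it lies flat on.
- bar3: whole bar of soap, a rectangular block 74 x 48 x 28 mm (its x, y, z), starts flat in the crate. Origin: centre of the block, 14 mm above what it lies flat on.
- bar4: whole bar of soap, a rectangular block 74 x 48 x 28 mm (its x, y, z), starts flat in the crate. Origin: centre of the block, 14 mm above what it lies flat on.
- offcut1: soap offcut, a block 36 x 48 x 28 mm (its x, y, z), left lying in a pocket of the jig. Origin: centre of its underside.
- offcut2: soap offcut, a block 36 x 48 x 28 mm (its x, y, z), left lying in a pocket of the jig. Origin: centre of its underside.
- offcut3: soap offcut, a block 36 x 48 x 28 mm (its x, y, z), left lying in a pocket of the jig. Origin: centre of its underside.
- offcut4: soap offcut, a block 36 x 48 x 28 mm (its x, y, z), left lying in a pocket of the jig. Origin: centre of its underside.
- puck1: round soap, 56 mm across, 28 mm thick, in the crate. Origin: centre of its underside.
- puck2: round soap, 56 mm across, 28 mm thick, in the crate. Origin: centre of its underside.
- half1: half bar of soap, a block 36 x 48 x 28 mm, in the crate. Origin: centre of its underside.
- half2: half bar of soap, a block 36 x 48 x 28 mm, in the crate. Origin: centre of its underside.
- tub: yellow plastic tub for scraps, round, 176 mm across the rim, 85 mm high, open, fixed. Origin: centre of its underside.
- bottle: amber bottle standing on the table, 56 mm across, 150 mm high; bystander. Origin: centre of its underside.
- beaker: white plastic beaker standing on the table, 72 mm across, 80 mm high; bystander. Origin: centre of its underside.
There are look-alikes about, which are no part of the job. What is shaped like the half2 but black or pink is not meant.

How it is judged (in metres and radians):
On the way, in this order (a step that is already met when the one before it is completed fails the run):
1. the hold-down lever is released and raised (value of joint lever below 0.3 rad), for 0.2 s.
2. with the lever raised, the offcuts are in the tub and every whole bar lies flat in a pocket (value of joint lever below 0.5 rad and z of each of bar1, bar2, bar3, bar4 in the frame of jig below 0.031 m and (horizontal distance between bar1 and pocket0 below 0.011 m or horizontal distance between bar1 and pocket1 below 0.011 m or horizontal distance between bar1 and pocket2 below 0.011 m or horizontal distance between bar1 and pocket3 below 0.011 m) and (horizontal distance between bar2 and pocket0 below 0.011 m or horizontal distance between bar2 and pocket1 below 0.011 m or horizontal distance between bar2 and pocket2 below 0.011 m or horizontal distance between bar2 and pocket3 below 0.011 m) and (horizontal distance between bar3 and pocket0 below 0.011 m or horizontal distance between bar3 and pocket1 below 0.011 m or horizontal distance between bar3 and pocket2 below 0.011 m or horizontal distance between bar3 and pocket3 below 0.011 m) and (horizontal distance between bar4 and pocket0 below 0.011 m or horizontal distance between bar4 and pocket1 below 0.011 m or horizontal distance between bar4 and pocket2 below 0.011 m or horizontal distance between bar4 and pocket3 below 0.011 m) and horizontal distance between each of offcut1, offcut2, offcut3, offcut4 and tub below 0.085 m and height (world z) of each of offcut1, offcut2, offcut3, offcut4 below 0.075 m), for 0.2 s.
3. the lever is pressed down and latched (value of joint lever above 1.23 rad), for 0.3 s.
At the end, for the whole second after the job is handed in: The lever is held by its catch (above 1.23 rad); every whole bar lies flat and still in a pocket (centre within 11 mm of the pocket's centre, lying within 5 mm of its floor); the jig's offcuts are in the tub; the round soaps and half bars are in the crate (value of joint lever above 1.23 rad and z of each of bar1, bar2, bar3, bar4 in the frame of jig below 0.031 m and (horizontal distance between bar1 and pocket0 below 0.011 m or horizontal distance between bar1 and pocket1 below 0.011 m or horizontal distance between bar1 and pocket2 below 0.011 m or horizontal distance between bar1 and pocket3 below 0.011 m) and (horizontal distance between bar2 and pocket0 below 0.011 m or horizontal distance between bar2 and pocket1 below 0.011 m or horizontal distance between bar2 and pocket2 below 0.011 m or horizontal distance between bar2 and pocket3 below 0.011 m) and (horizontal distance between bar3 and pocket0 below 0.011 m or horizontal distance between bar3 and pocket1 below 0.011 m or horizontal distance between bar3 and pocket2 below 0.011 m or horizontal distance between bar3 and pocket3 below 0.011 m) and (horizontal distance between bar4 and pocket0 below 0.011 m or horizontal distance between bar4 and pocket1 below 0.011 m or horizontal distance between bar4 and pocket2 below 0.011 m or horizontal distance between bar4 and pocket3 below 0.011 m) and horizontal distance between each of offcut1, offcut2, offcut3, offcut4 and tub below 0.085 m and height (world z) of each of offcut1, offcut2, offcut3, offcut4 below 0.075 m and x of puck1 in the frame of crate between -0.133 and 0.133 m and y of puck1 in the frame of crate between -0.176 and 0.176 m and height (world z) of each of puck1, puck2, half1, half2 below 0.06 m and x of puck2 in the frame of crate between -0.133 and 0.133 m and y of puck2 in the frame of crate between -0.176 and 0.176 m and x of half1 in the frame of crate between -0.133 and 0.133 m and y of half1 in the frame of crate between -0.176 and 0.176 m and x of half2 in the frame of crate between -0.133 and 0.133 m and y of half2 in the frame of crate between -0.176 and 0.176 m and linear speed of each of bar1, bar2, bar3, bar4 below 0.02 m/s); the robot touches nothing.
It fails at once if the bottle or the beaker is pushed away or tipped (distance of any of bottle, beaker from where it was at the start of the episode above 0.03 m or angle between any of bottle, beaker's own z axis and vertical above 0.4 rad).
Of bar1, bar2, bar3, bar4 only 3 to 4 are there at a start; the rules pass over those that are not, and their reading is None.
Of offcut1, offcut2, offcut3, offcut4 only 1 to 3 are there at a start; the rules pass over those that are not, and their reading is None.
At some moment in a run one of bar1, bar2, bar3, bar4 may be knocked a few centimetres aside while the robot is not near it.
Once in a run the grip may slacken for a moment while it holds something.
It also fails if it takes over 210 s, if anything falls off the work surface, if the arm or the gripper's body presses on something with over 40 N, if the wrist force passes 120 N, or if a joint passes its speed limit or range.

## Working session

There is one attempt and no reset: what is moved stays moved. The work goes in short steps, Python scripts to look and compute and a tool call to move; the robot and the scene stay as the last step left them, time stands still between calls to the robot, and variables do not carry over. Pictures are saved under pics/ and viewed, at most 14 in all, crops included, and the job is handed in when it is done.

Besides the shell and the picture viewer there is one more tool, called after "Call:" as name(argument=value, ...) on one line, values as JSON. send_rows: Moves the arm, as the interface text tells. Its arguments: {"type":"object","properties":{"offset":{"type":"array"},"delta_rot":{"type":"array"},"grip":{"type":"number"}},"required":["offset","delta_rot"]}

```bash
mkdir -p pics; ls
python3 - <<'E'
from plant import get_obs, optics
import cv2
o=get_obs(); print({k:o[k] for k in ("time","tool_pos","tcp_rot","grip_width","contact_force")})
a=optics.capture("top"); b=optics.capture("scene")
cv2.imwrite("pics/top0.png",cv2.resize(a[:,:,::-1],(800,600),interpolation=cv2.INTER_CUBIC))
cv2.imwrite("pics/scene0.png",cv2.resize(b[:,:,::-1],(800,600),interpolation=cv2.INTER_CUBIC))
for n in("top","scene"):print(optics.get_calibration(n))
E
```

```text
pics
{'time': 0.0, 'tool_pos': array([143.79550789, 504.52462116, 226.05966355]), 'tcp_rot': array([-3.14014431e+00, -1.98804806e-04,  2.86377631e+00]), 'grip_width': 91.36792734405734, 'contact_force': array([ 0.28013453,  0.37544111, -0.05018974])}
{'fx': 497.7809004178254, 'fy': 497.7809004178254, 'cx': 260.88532465436896, 'cy': 193.93506060989185, 'world_from_camera': array([[-2.85203271e-05, -9.75497631e-01,  2.20009933e-01,
         2.69403772e+02],
       [-9.99997357e-01, -4.78017093e-04, -2.24910206e-03,
        -6.51318150e+01],
       [ 2.29916224e-03, -2.20009416e-01, -9.75495039e-01,
         1.41619798e+03],
       [ 0.00000000e+00,  0.00000000e+00,  0.00000000e+00,
         1.00000000e+00]])}
{'fx': 407.9152252824715, 'fy': 407.9152252824715, 'cx': 252.28381589803323, 'cy': 188.64907657457817, 'world_from_camera': array([[ 6.61785417e-01,  4.93245323e-01, -5.64578705e-01,
         1.34748926e+03],
       [ 7.49609019e-01, -4.24066509e-01,  5.08186889e-01,
        -7.86316162e+02],
       [ 1.12418855e-02, -7.59523961e-01, -6.50382174e-01,
         1.04650013e+03],
       [ 0.00000000e+00,  0.00000000e+00,  0.00000000e+00,
         1.00000000e+00]])}
```

View pics/top0.png

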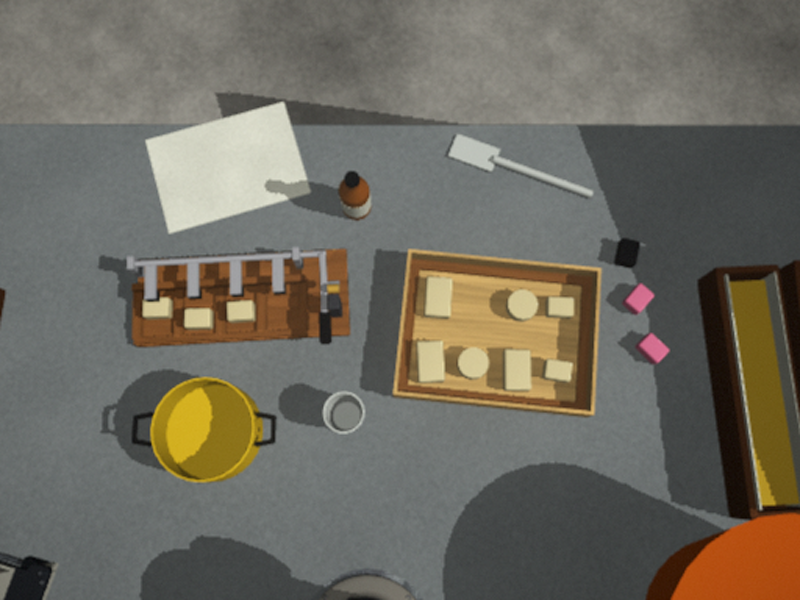

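View pics/scene0.png

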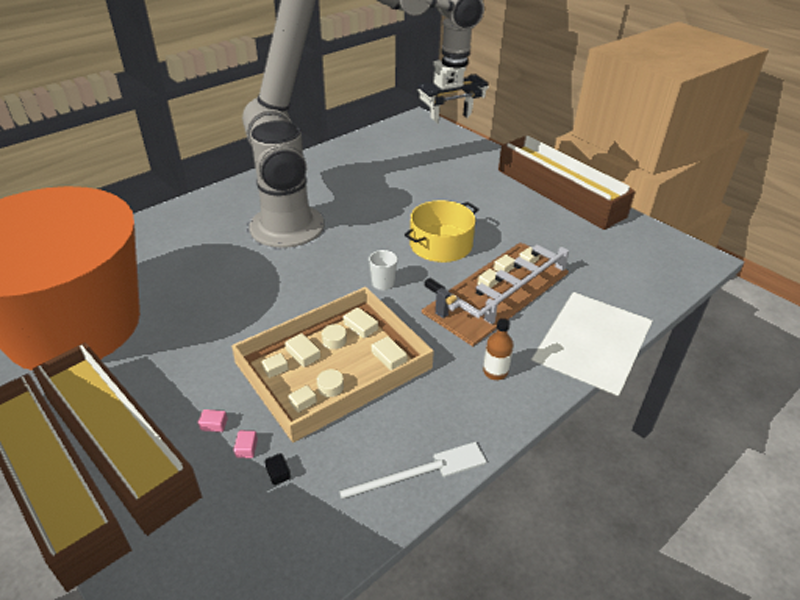

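The top view shows the jig at about (240,300) px, with offcuts at (156,308), (198,318) and (240,311) and the lever handle at (325,325). The crate holds three whole bars at (437,297), (430,360) and (517,370), plus two pucks and two halves. Next I'll measure positions.

```bash
cat > h.py <<'E'
import numpy as np, cv2
from plant import get_obs, optics, finder
from scipy.spatial.transform import Rotation as Rt
def ray(c,uv):
    k=optics.get_calibration(c); T=k["world_from_camera"]
    d=T[:3,:3]@[(uv[0]-k["cx"])/k["fx"],(uv[1]-k["cy"])/k["fy"],1]
    return T[:3,3],d
def plane(c,uv,z):
    o,d=ray(c,uv); return (o+d*(z-o[2])/d[2])[:2]
def rect(c,region,z):
    cs,_=cv2.findContours(region.astype(np.uint8),cv2.RETR_EXTERNAL,cv2.CHAIN_APPROX_NONE)
    q=max(cs,key=cv2.contourArea)[:,0]
    w=np.array([plane(c,p,z) for p in q],np.float32)
    (x,y),(a,b),ang=cv2.minAreaRect(w)
    if a<b:a,b,ang=b,a,ang+90
    return np.round([x,y,a,b,(ang+90)%180-90],1)   # centre, sizes, angle deg of long axis from +x
def to(p,yaw=None):
    "scaled tool-frame shift/turn from the measured pose to world p (tool down, yaw deg mod 180)"
    o=get_obs(); R=Rt.from_euler("xyz",o["tcp_rot"])
    s=R.inv().apply(np.array(p)-o["tool_pos"])/120
    r=[0,0,0]
    if yaw is not None:
        y0=np.degrees(o["tcp_rot"][2]); y=y0+((yaw-y0+90)%180-90)
        r=(R.inv()*Rt.from_euler("xyz",[180,0,y],degrees=True)).as_rotvec()/2/np.pi
    return np.round(s,3),np.round(r,4)
E
python3 - <<'E'
from h import *
for c in("top","scene"): optics.capture(c)
for n,z in [("pocket0",12),("pocket1",12),("pocket2",12),("pocket3",12),("lever_grip",62),("lever_hinge",62),("jig",0),("crate",0),("tub",0),("beaker",0),("bottle",0)]:
    for c in("top","scene"):
        r=finder.pinpoint(n,c)
        print(n,c,[(round(q["confidence"],2),np.round(plane(c,q["uv"],z),1)) for q in r[:2]])
for n,z in [("bar1",34),("half1",34),("puck1",34),("offcut1",40)]:
    for q in finder.silhouettes(n,"top"): print(n,round(q["confidence"],2),rect("top",q["region"],z),q["box"])
E
```

```text
pocket0 top [(0.85, array([560.9, 391.9])), (0.75, array([ 475.2, -186.7]))]
pocket0 scene [(0.93, array([584. , 293.6])), (0.72, array([584.1, 159.8]))]
pocket1 top [(0.85, array([560.9, 391.9])), (0.75, array([ 475.2, -186.7]))]
pocket1 scene [(0.93, array([584. , 293.6])), (0.72, array([584.1, 159.8]))]
pocket2 top [(0.85, array([560.9, 391.9])), (0.75, array([ 475.2, -186.7]))]
pocket2 scene [(0.93, array([584. , 293.6])), (0.72, array([584.1, 159.8]))]
pocket3 top [(0.85, array([560.9, 391.9])), (0.75, array([ 475.2, -186.7]))]
pocket3 scene [(0.93, array([584. , 293.6])), (0.72, array([584.1, 159.8]))]
lever_grip top [(0.75, array([534.8,  76. ]))]
lever_grip scene [(0.78, array([535.7,  81.2]))]
lever_hinge top [(0.81, array([661.5,  81.2])), (0.59, array([ 575.9, -275.9]))]
lever_hinge scene [(0.67, array([657.5,  87.9]))]
jig top [(0.82, array([571.2, 276.9]))]
jig scene [(0.92, array([572.8, 278.6]))]
crate top [(0.89, array([ 528.8, -226.6])), (0.54, array([578.1, 159.8]))]
crate scene [(0.82, array([ 530.2, -228.1]))]
tub top [(0.67, array([573.9, 246.5])), (0.59, array([
[... 856 characters left out ...]
, 151.0, 408.7, 170.6]
half1 0.73 [ 591.4 -486.6   59.2   39.6  -46. ] [396.7, 179.0, 417.9, 201.2]
half1 0.62 [ 575.3 -343.2   49.5   35.   -90. ] [353.2, 186.9, 368.5, 202.3]
half1 0.59 [ 458.7 -333.3   49.5   40.    79.3] [349.1, 227.7, 365.5, 244.2]
puck1 0.82 [ 579.  -274.3   56.2   52.2  -45.4] [322.2, 183.0, 346.6, 207.1]
puck1 0.76 [ 473.2 -182.6   57.1   52.3  -27.1] [290.4, 221.4, 310.4, 242.5]
offcut1 0.78 [566.5 235.2  49.4  37.6 -90. ] [145.0, 193.1, 163.5, 204.3]
offcut1 0.7 [569.9 388.9  52.2  38.5 -80.2] [92.0, 191.8, 108.7, 205.2]
offcut1 0.68 [552.  311.9  51.7  37.4 -90. ] [115.3, 196.1, 137.8, 209.6]
offcut1 0.31 [357.9 287.5 211.4 187.5  48.8] [83.0, 243.7, 174.2, 305.1]
```

Call:
send_rows(offset=[[0,0,0],[0,0,0]], delta_rot=[[0,0,-0.0265],[0,0,-0.053]], grip=1)

```text
time: 1.75
tool_pos: [144.0, 504.9, 226.7]
tcp_rot: [3.142, -0.0, -3.081]
contact_force: [0.1, -0.4, -0.3]
grip_width: 91.4
finger_force: 0.0
```

Call:
send_rows(offset=[[-0.25,-0.25,0],[-0.5,-0.5,0],[-0.8,-0.8,0]], delta_rot=[[0,0,0],[0,0,0],[0,0,0]])

```text
time: 2.12
tool_pos: [245.7, 413.7, 226.8]
tcp_rot: [3.141, 0.0, -3.085]
contact_force: [0.7, 0.4, 0.4]
grip_width: 92.1
finger_force: 0.0
```

Call:
send_rows(offset=[[-0.25,-0.25,0],[-0.5,-0.5,0],[-0.8,-0.8,0]], delta_rot=[[0,0,0],[0,0,0],[0,0,0]])

```text
time: 2.5
tool_pos: [347.1, 322.9, 226.9]
tcp_rot: [3.141, 0.0, -3.086]
contact_force: [0.8, 0.1, 0.3]
grip_width: 91.8
finger_force: 0.0
```

Call:
send_rows(offset=[[-0.25,-0.25,0],[-0.5,-0.5,0],[-0.8,-0.8,0]], delta_rot=[[0,0,0],[0,0,0],[0,0,0]])

```text
time: 2.88
tool_pos: [448.3, 232.4, 226.9]
tcp_rot: [3.141, 0.0, -3.086]
contact_force: [1.2, 0.7, 0.4]
grip_width: 91.8
finger_force: 0.0
```

Call:
send_rows(offset=[[-0.25,-0.25,0],[-0.5,-0.5,0],[-0.7,-0.7,0],[-0.7,-0.7,0]], delta_rot=[[0,0,0],[0,0,0],[0,0,0],[0,0,0]])

```text
time: 3.38
tool_pos: [537.2, 152.3, 226.3]
tcp_rot: [-3.141, -0.0, -3.089]
contact_force: [-1.2, -0.5, -0.6]
grip_width: 92.0
finger_force: 0.0
```

Run:
```python
from h import *
o=get_obs(); print(o["time"],o["tool_pos"],o["tcp_rot"],o["contact_force"])
a=optics.capture("wrist"); cv2.imwrite("pics/w1.png",cv2.resize(a[:,:,::-1],(800,600)))
print(optics.get_calibration("wrist"))
for n,z in [("pocket0",12),("lever_grip",62),("lever_hinge",62),("jig",0)]:
    for q in finder.pinpoint(n,"wrist"): print(n,round(q["confidence"],2),q["uv"],plane("wrist",q["uv"],z))
```

```text
3.375 [537.24491574 152.30683304 226.25363572] [-3.14136838e+00 -3.03420288e-05 -3.08930195e+00] [-1.23149652 -0.54773658 -0.5899745 ]
{'fx': 323.03345511598053, 'fy': 323.03345511598053, 'cx': 257.1841416150748, 'cy': 195.05543036640532, 'world_from_camera': array([[-5.47679452e-02,  9.62748518e-01,  2.64793811e-01,
         4.65383276e+02],
       [ 9.98499105e-01,  5.27809138e-02,  1.46189130e-02,
         1.49269067e+02],
       [ 9.82775323e-05,  2.65197031e-01, -9.64194236e-01,
         3.84731430e+02],
       [ 0.00000000e+00,  0.00000000e+00,  0.00000000e+00,
         1.00000000e+00]])}
pocket0 0.98 [261.5, 204.1] [578.17735621 161.50204526]
pocket0 0.62 [389.8, 201.8] [566.65520383 315.58457565]
pocket0 0.62 [450.7, 201.0] [561.56317499 388.59889887]
pocket0 0.46 [17.8, 100.4] [ 473.41562728 -115.16865229]
pocket0 0.45 [326.4, 198.6] [566.93210014 238.90384769]
lever_grip 0.63 [183.3, 163.7] [524.68835879  78.95230463]
lever_grip 0.18 [353.2, 200.5] [553.4399179  255.56089973]
lever_hinge 0.97 [193.1, 287.7] [665.47593398  89.71452106]
jig 0.82 [352.3, 202.9] [573.68408427 275.5278244 ]
jig 0.62 [450.5, 203.6] [567.52477527 397.83869506]
```

View pics/w1.png

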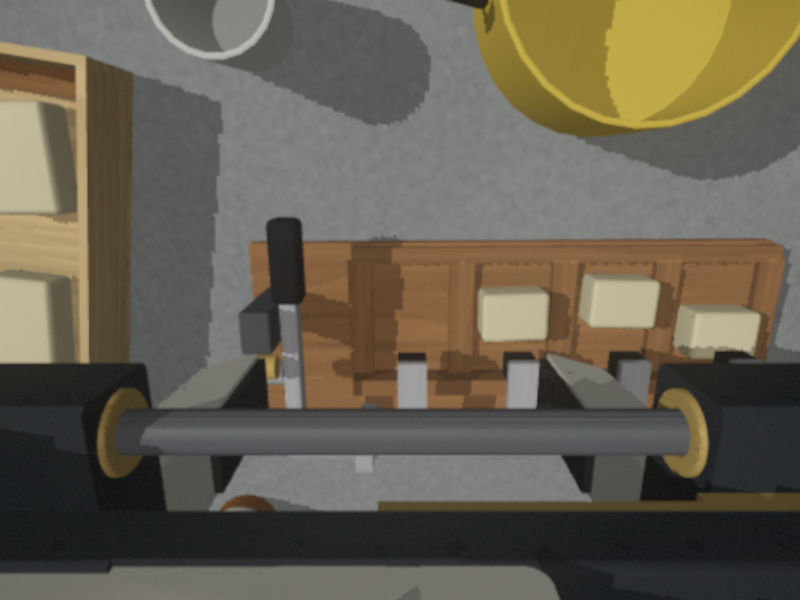

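The wrist view shows the latched lever handle at (285,260), the catch post at (260,325), and offcuts in pockets 1, 2 and 3 at (513,313), (620,300) and (717,328). I'll grip the lever.

Call:
send_rows(offset=[[0.1,-0.3,0],[0.174,-0.61,0.2],[0.174,-0.61,0.5],[0.174,-0.61,0.8],[0.174,-0.61,0.8]], delta_rot=[[0,0,0],[0,0,0],[0,0,0],[0,0,0],[0,0,0]], grip=0.6)

```text
time: 4.25
tool_pos: [517.1, 80.3, 129.0]
tcp_rot: [3.141, -0.005, -3.085]
contact_force: [-0.6, 0.6, 0.8]
grip_width: 55.3
finger_force: 0.0
```

Call:
send_rows(offset=[[0,0,0.25],[0,0,0.5],[0,0,0.725],[0,0,0.725],[0,0,0.725]], delta_rot=[[0,0,0],[0,0,0],[0,0,0],[0,0,0],[0,0,0]])

```text
time: 4.88
tool_pos: [520.3, 80.1, 45.6]
tcp_rot: [-3.142, 0.003, -3.086]
contact_force: [-0.5, -0.4, -0.3]
grip_width: 55.1
finger_force: 0.0
```

Call:
send_rows(offset=[[0,0,0],[0,0,0],[0,0,0],[0,0,0]], delta_rot=[[0,0,0],[0,0,0],[0,0,0],[0,0,0]], grip=0)

```text
time: 5.38
tool_pos: [519.3, 76.5, 43.9]
tcp_rot: [-3.136, -0.0, -3.084]
contact_force: [-0.8, -33.0, 1.7]
grip_width: 19.8
finger_force: 19.1
```

Call:
send_rows(offset=[[0,-0.04,0],[0,-0.04,0]], delta_rot=[[0,0,0],[0,0,0]])

```text
time: 5.62
tool_pos: [519.4, 76.3, 43.9]
tcp_rot: [3.139, 0.001, -3.087]
contact_force: [-0.6, 7.5, 1.9]
grip_width: 19.5
finger_force: 30.0
```

Call:
send_rows(offset=[[-0.006,0,-0.121],[-0.024,0,-0.24],[-0.054,0,-0.357],[-0.095,0,-0.47],[-0.148,0,-0.579],[-0.211,0,-0.682],[-0.284,0,-0.778],[-0.366,0,-0.867]], delta_rot=[[0,0,0],[0,0,0],[0,0,0],[0,0,0],[0,0,0],[0,0,0],[0,0,0],[0,0,0]])

```text
time: 6.62
tool_pos: [563.4, 77.5, 148.1]
tcp_rot: [3.141, -0.0, -3.086]
contact_force: [-0.0, -0.2, -0.5]
grip_width: 0.4
finger_force: 0.0
```

Call:
send_rows(offset=[[-0.091,0,-0.08],[-0.189,0,-0.15],[-0.294,0,-0.21],[-0.404,0,-0.259],[-0.48,0,-0.288],[-0.48,0,-0.288]], delta_rot=[[0,0,0],[0,0,0],[0,0,0],[0,0,0],[0,0,0],[0,0,0]])

```text
time: 7.38
tool_pos: [621.0, 80.6, 182.2]
tcp_rot: [3.141, 0.0, -3.086]
contact_force: [-0.2, -0.8, 0.6]
grip_width: 0.5
finger_force: 0.0
```

Run:
```python
from h import *
b=optics.capture("scene")
cv2.imwrite("pics/s2.png",cv2.resize(b[130:250,230:390,::-1],(800,600),interpolation=cv2.INTER_CUBIC))
for n in("lever_grip","lever_hinge"):
  for q in finder.pinpoint(n,"scene"): print(n,q)
```

```text
lever_grip {'uv': [276.1, 181.9], 'confidence': 0.94}
lever_hinge {'uv': [305.3, 199.8], 'confidence': 0.73}
```

View pics/s2.png

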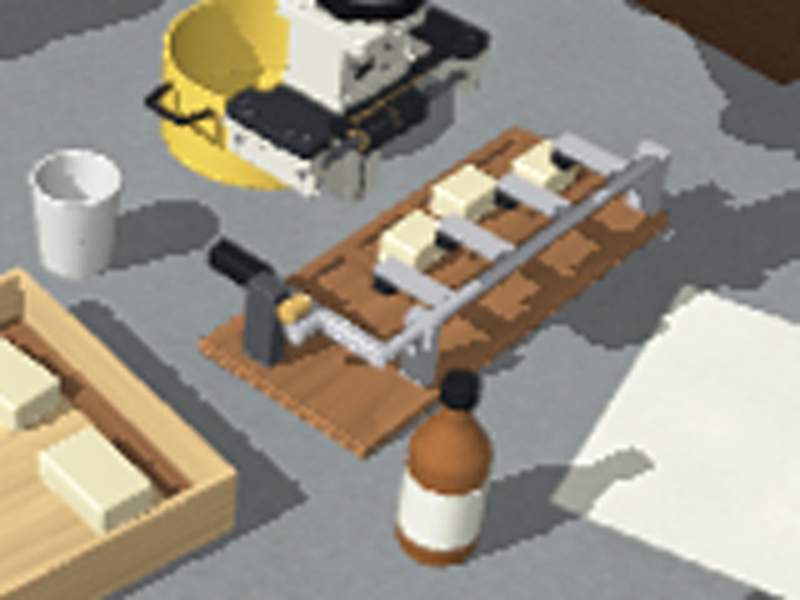

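The lever is still latched, with the handle at (240,262) in the crop, so the grip slipped. I'll grip it again and lift slowly.

Call:
send_rows(offset=[[0.4,0.005,0],[0.83,0.01,0],[0.83,0.01,0.3],[0.83,0.01,0.66],[0.83,0.01,0.66]], delta_rot=[[0,0,0],[0,0,0],[0,0,0],[0,0,0],[0,0,0]], grip=0.6)

```text
time: 8.15
tool_pos: [518.6, 76.3, 100.9]
tcp_rot: [3.141, -0.007, -3.086]
contact_force: [-0.9, 0.1, 0.2]
grip_width: 45.9
finger_force: 0.0
```

Call:
send_rows(offset=[[0,0,0.25],[0,0,0.5],[0,0,0.5],[0,0,0.5]], delta_rot=[[0,0,0],[0,0,0],[0,0,0],[0,0,0]])

```text
time: 8.65
tool_pos: [522.4, 76.3, 44.9]
tcp_rot: [-3.142, 0.003, -3.086]
contact_force: [0.0, -0.2, -0.1]
grip_width: 55.0
finger_force: 0.0
```

Call:
send_rows(offset=[[0,0,0],[0,0,0],[0,0,0],[0,0,0]], delta_rot=[[0,0,0],[0,0,0],[0,0,0],[0,0,0]], grip=0)

```text
time: 9.15
tool_pos: [521.3, 76.3, 43.3]
tcp_rot: [3.141, 0.0, -3.087]
contact_force: [0.1, 10.6, -0.7]
grip_width: 19.9
finger_force: 23.3
```

Call:
send_rows(offset=[[0,0,-0.02],[0,0,-0.04]], delta_rot=[[0,0,0],[0,0,0]])

```text
time: 9.4
tool_pos: [521.1, 76.4, 46.0]
tcp_rot: [3.141, -0.001, -3.087]
contact_force: [9.7, 1.6, -29.3]
grip_width: 19.5
finger_force: 30.0
```

Call:
send_rows(offset=[[0,0,0],[0,0,0]], delta_rot=[[0,0,0],[0,0,0]])

```text
time: 9.65
tool_pos: [521.3, 76.4, 46.8]
tcp_rot: [3.141, -0.001, -3.086]
contact_force: [6.0, 0.8, -11.4]
grip_width: 19.9
finger_force: 30.0
```

Call:
send_rows(offset=[[0,0,-0.02],[0,0,-0.04]], delta_rot=[[0,0,0],[0,0,0]])

```text
time: 9.9
tool_pos: [521.0, 76.4, 49.8]
tcp_rot: [3.141, -0.002, -3.087]
contact_force: [12.6, 2.6, -35.6]
grip_width: 20.1
finger_force: 30.0
```

Call:
send_rows(offset=[[0,0,-0.04],[0,0,-0.08],[0,0,-0.12],[0,0,-0.16],[0,0,-0.2],[0,0,-0.24],[0,0,-0.28],[0,0,-0.3]], delta_rot=[[0,0.007,0],[0,0.013,0],[0,0.019,0],[0,0.025,0],[0,0.03,0],[0,0.035,0],[0,0.04,0],[0,0.043,0]])

```text
time: 10.9
tool_pos: [522.8, 76.5, 89.2]
tcp_rot: [3.141, -0.267, -3.086]
contact_force: [5.8, 2.3, -0.5]
grip_width: 20.0
finger_force: 30.0
```

Call:
send_rows(offset=[[-0.018,0,-0.153],[-0.064,0,-0.327],[-0.134,0,-0.491],[-0.229,0,-0.642],[-0.344,0,-0.777],[-0.481,0,-0.894],[-0.559,0,-0.948],[-0.559,0,-0.948]], delta_rot=[[0,0,0],[0,0,0],[0,0,0],[0,0,0],[0,0,0],[0,0,0],[0,0,0],[0,0,0]])

```text
time: 11.9
tool_pos: [616.2, 81.9, 180.8]
tcp_rot: [3.141, -0.27, -3.086]
contact_force: [-0.2, 0.7, 3.9]
grip_width: 20.1
finger_force: 3.0
```

Run:
```python
from h import *
b=optics.capture("scene")
cv2.imwrite("pics/s3.png",cv2.resize(b[100:250,230:430,::-1],(800,600),interpolation=cv2.INTER_CUBIC))
for n in("lever_grip","lever_hinge"):
  for q in finder.pinpoint(n,"scene"): print(n,q)
```

```text
lever_grip {'uv': [299.0, 163.5], 'confidence': 0.9}
lever_hinge {'uv': [306.9, 198.1], 'confidence': 0.63}
lever_hinge {'uv': [213.7, 220.2], 'confidence': 0.57}
```

View pics/s3.png

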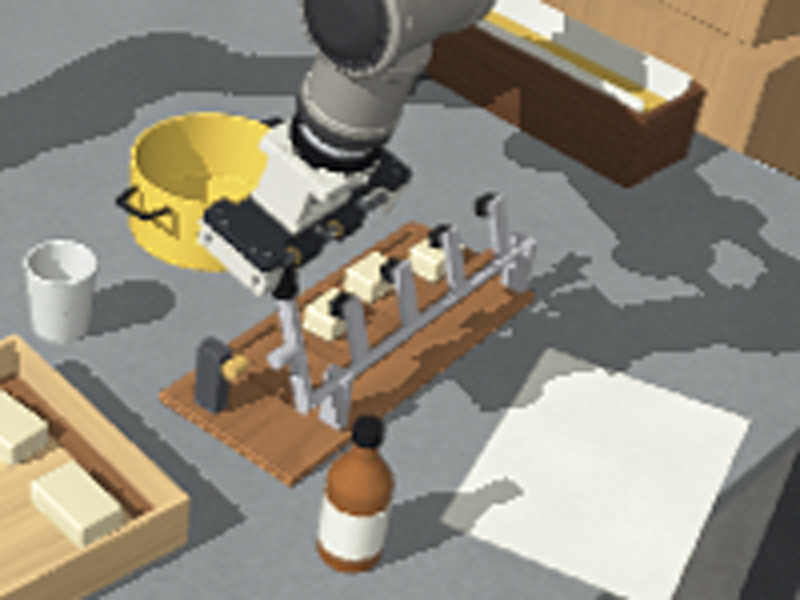

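The lever is raised and gripped at (288,285). I'll release it and back off upward.

Call:
send_rows(offset=[[0,0,0],[0,0,0],[0.1,0,-0.2],[0.275,0,-0.53],[0.275,0,-0.53]], delta_rot=[[0,0,0],[0,0,0],[0,0,0],[0,0,0],[0,0,0]], grip=0.8)

```text
time: 12.68
tool_pos: [602.2, 80.5, 254.2]
tcp_rot: [-3.141, -0.263, -3.087]
contact_force: [0.4, -0.5, 0.3]
grip_width: 65.6
finger_force: 0.0
```

Call:
send_rows(offset=[[0.2,0.3,0],[0.4,0.7,0],[0.5,1.0,0],[0.5,1.0,0]], delta_rot=[[0,-0.021,0],[0,-0.043,0],[0,-0.043,0],[0,-0.043,0]], grip=0.65)

```text
time: 13.18
tool_pos: [535.4, 199.2, 266.4]
tcp_rot: [3.141, -0.0, -3.083]
contact_force: [0.4, -0.3, -0.2]
grip_width: 59.9
finger_force: 0.0
```

Call:
send_rows(offset=[[0,0.5,0],[0,1.0,0],[0,1.0,0]], delta_rot=[[0,0,0],[0,0,0],[0,0,0]])

```text
time: 13.55
tool_pos: [530.1, 319.8, 264.6]
tcp_rot: [-3.141, -0.002, -3.083]
contact_force: [-0.6, -0.9, 0.2]
grip_width: 59.8
finger_force: 0.0
```

Run:
```python
from h import *
o=get_obs(); print(o["tool_pos"],o["tcp_rot"])
a=optics.capture("wrist"); cv2.imwrite("pics/w2.png",cv2.resize(a[:,:,::-1],(800,600)))
for q in finder.silhouettes("offcut1","wrist"): print("off",round(q["confidence"],2),rect("wrist",q["region"],40),q["box"])
for n,z in [("pocket0",12),("offcut1",12),("jig",0),("lever_grip",197)]:
    for q in finder.pinpoint(n,"wrist"): print(n,round(q["confidence"],2),np.round(plane("wrist",q["uv"],z),1))
```

```text
[530.05169866 319.75750265 264.63898565] [-3.14136864e+00 -1.92306129e-03 -3.08268312e+00]
off 0.95 [551.7 308.6  47.4  39.  -89.1] [232.3, 165.4, 269.1, 198.5]
off 0.72 [570.6 383.1  49.6  40.5 -89.8] [290.3, 185.4, 330.2, 219.8]
off 0.59 [565.4 234.   51.3  39.3 -85.9] [167.6, 176.9, 210.5, 209.4]
pocket0 0.97 [567.4 383.6]
pocket0 0.71 [575.  309.3]
pocket0 0.7 [575.7 230.5]
pocket0 0.61 [583.7 154.1]
pocket0 0.59 [380.8  42. ]
offcut1 0.98 [570.  233.3]
offcut1 0.87 [551.8 304.9]
offcut1 0.71 [570.4 381.7]
jig 0.65 [575.2 271.4]
```

View pics/w2.png

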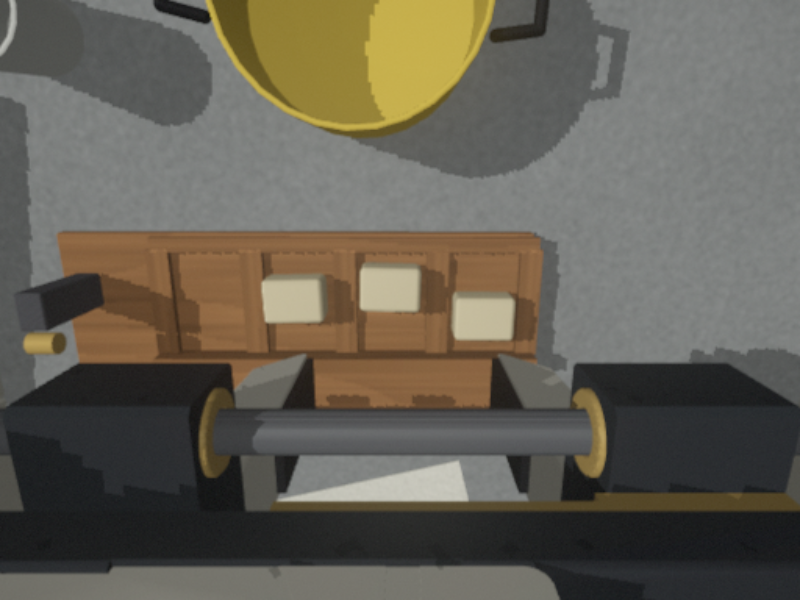

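The wrist view shows the offcuts at (294,298), (390,287) and (484,316), and the tub at (350,60). I'll take the middle offcut first.

Call:
send_rows(offset=[[-0.05,-0.04,0.25],[-0.104,-0.084,0.6],[-0.104,-0.084,1.0]], delta_rot=[[0,0,0],[0,0,0],[0,0,0]], grip=0.8)

```text
time: 14.22
tool_pos: [544.6, 306.3, 146.3]
tcp_rot: [3.141, 0.003, -3.089]
contact_force: [1.2, 0.1, -0.2]
grip_width: 73.0
finger_force: 0.0
```

Call:
send_rows(offset=[[0,0,0.3],[0,0,0.6],[0,0,0.9],[0,0,1.0],[0,0,1.0]], delta_rot=[[0,0,0],[0,0,0],[0,0,0],[0,0,0],[0,0,0]])

```text
time: 14.85
tool_pos: [544.4, 308.2, 28.3]
tcp_rot: [3.14, 0.003, -3.087]
contact_force: [-0.7, 1.4, 4.9]
grip_width: 73.4
finger_force: 2.3
```

Call:
send_rows(offset=[[0,0,0.02],[0,0,0.02],[0,0,0.02],[0,0,0.02],[0,0,0.02]], delta_rot=[[0,0,0],[0,0,0],[0,0,0],[0,0,0],[0,0,0]], grip=0)

```text
time: 15.48
tool_pos: [543.5, 307.5, 24.3]
tcp_rot: [-3.141, 0.0, -3.086]
contact_force: [0.1, -1.4, 1.9]
grip_width: 47.6
finger_force: 30.0
```

Call:
send_rows(offset=[[0,0,-0.2],[0,0,-0.5],[0,0,-0.9],[0.4,0,-0.9],[0.8,-0.1,-0.9]], delta_rot=[[0,0,0],[0,0,0],[0,0,0],[0,0,0],[0,0,0]])

```text
time: 16.1
tool_pos: [447.1, 290.7, 132.4]
tcp_rot: [3.141, 0.001, -3.086]
contact_force: [0.1, -0.1, -0.4]
grip_width: 47.7
finger_force: 30.0
```

Call:
send_rows(offset=[[0.4,-0.05,0],[0.8,-0.1,0],[0.8,-0.1,0.25],[0.8,-0.1,0.5],[0.8,-0.1,0.5]], delta_rot=[[0,0,0],[0,0,0],[0,0,0],[0,0,0],[0,0,0]])

```text
time: 16.73
tool_pos: [351.5, 272.6, 70.8]
tcp_rot: [-3.14, -0.004, -3.086]
contact_force: [-0.1, -0.3, -0.3]
grip_width: 47.6
finger_force: 30.0
```

Call:
send_rows(offset=[[0,0,0],[0,0,0],[0,0,-0.3],[0,0,-0.8]], delta_rot=[[0,0,0],[0,0,0],[0,0,0],[0,0,0]], grip=0.8)

```text
time: 17.23
tool_pos: [352.2, 272.7, 168.9]
tcp_rot: [-3.14, -0.003, -3.087]
contact_force: [1.7, 0.5, -0.1]
grip_width: 73.2
finger_force: 0.0
```

Call:
send_rows(offset=[[-0.46,0.2,0],[-0.93,0.41,0]], delta_rot=[[0,0,0],[0,0,0]], grip=0.8)

```text
time: 17.48
tool_pos: [463.7, 329.6, 171.7]
tcp_rot: [3.139, 0.006, -3.086]
contact_force: [-0.1, 0.5, 0.4]
grip_width: 73.3
finger_force: 0.0
```

Call:
send_rows(offset=[[-0.46,0.2,0],[-0.935,0.41,0],[-0.935,0.41,0.3],[-0.935,0.41,0.6],[-0.935,0.41,0.6]], delta_rot=[[0,0,0],[0,0,0],[0,0,0],[0,0,0],[0,0,0]])

```text
time: 18.1
tool_pos: [569.4, 382.9, 93.6]
tcp_rot: [-3.139, -0.006, -3.087]
contact_force: [-0.2, 0.4, -0.6]
grip_width: 73.4
finger_force: 0.0
```

Call:
send_rows(offset=[[0,0,0.3],[0,0,0.6],[0,0,0.6]], delta_rot=[[0,0,0],[0,0,0],[0,0,0]])

```text
time: 18.48
tool_pos: [570.1, 383.4, 23.8]
tcp_rot: [-3.14, -0.003, -3.086]
contact_force: [-0.4, 0.7, 0.6]
grip_width: 73.6
finger_force: 0.0
```

Call:
send_rows(offset=[[0,0,0],[0,0,0],[0,0,0],[0,0,0],[0,0,0]], delta_rot=[[0,0,0],[0,0,0],[0,0,0],[0,0,0],[0,0,0]], grip=0)

```text
time: 19.1
tool_pos: [571.7, 384.3, 25.9]
tcp_rot: [3.14, 0.002, -3.086]
contact_force: [-1.7, 0.3, 5.8]
grip_width: 47.4
finger_force: 30.0
```

Call:
send_rows(offset=[[0,0,-0.2],[0,0,-0.5],[0,0,-0.9],[0.45,-0.2,-0.9],[0.93,-0.41,-0.9]], delta_rot=[[0,0,0],[0,0,0],[0,0,0],[0,0,0],[0,0,0]])

```text
time: 19.73
tool_pos: [461.8, 328.1, 132.7]
tcp_rot: [3.141, 0.002, -3.087]
contact_force: [0.2, -0.2, 0.5]
grip_width: 47.8
finger_force: 30.0
```

Call:
send_rows(offset=[[0.46,-0.2,0],[0.94,-0.41,0],[0.94,-0.41,0.25],[0.94,-0.41,0.45],[0.94,-0.41,0.45]], delta_rot=[[0,0,0],[0,0,0],[0,0,0],[0,0,0],[0,0,0]])

```text
time: 20.35
tool_pos: [351.7, 272.8, 77.4]
tcp_rot: [-3.14, -0.003, -3.086]
contact_force: [-0.5, -0.9, -0.9]
grip_width: 47.9
finger_force: 30.0
```

Call:
send_rows(offset=[[0,0,0],[0,0,0],[0,0,-0.3],[0,0,-0.8]], delta_rot=[[0,0,0],[0,0,0],[0,0,0],[0,0,0]], grip=0.8)

```text
time: 20.85
tool_pos: [351.9, 272.8, 174.6]
tcp_rot: [-3.14, -0.003, -3.087]
contact_force: [-0.1, 1.2, 1.1]
grip_width: 73.4
finger_force: 0.0
```

Call:
send_rows(offset=[[-0.44,-0.1,0],[-0.88,-0.21,0]], delta_rot=[[0,0,0],[0,0,0]], grip=0.8)

```text
time: 21.1
tool_pos: [461.3, 254.3, 176.5]
tcp_rot: [3.14, 0.004, -3.085]
contact_force: [0.4, 0.8, -0.1]
grip_width: 73.5
finger_force: 0.0
```

Call:
send_rows(offset=[[-0.44,-0.1,0],[-0.88,-0.21,0],[-0.88,-0.21,0.3],[-0.88,-0.21,0.6],[-0.88,-0.21,0.6]], delta_rot=[[0,0,0],[0,0,0],[0,0,0],[0,0,0],[0,0,0]])

```text
time: 21.72
tool_pos: [564.8, 234.1, 100.0]
tcp_rot: [-3.14, -0.005, -3.087]
contact_force: [-0.1, 0.1, -0.3]
grip_width: 73.2
finger_force: 0.0
```

Call:
send_rows(offset=[[0,0,0.3],[0,0,0.64],[0,0,0.64]], delta_rot=[[0,0,0],[0,0,0],[0,0,0]])

```text
time: 22.1
tool_pos: [565.3, 234.5, 24.7]
tcp_rot: [-3.141, -0.003, -3.086]
contact_force: [0.0, 0.2, 1.4]
grip_width: 73.4
finger_force: 0.0
```

Call:
send_rows(offset=[[0,0,0],[0,0,0],[0,0,0],[0,0,0],[0,0,0]], delta_rot=[[0,0,0],[0,0,0],[0,0,0],[0,0,0],[0,0,0]], grip=0)

```text
time: 22.72
tool_pos: [567.2, 234.9, 27.0]
tcp_rot: [3.141, 0.002, -3.086]
contact_force: [-0.4, 0.3, 6.7]
grip_width: 47.5
finger_force: 29.9
```

Call:
send_rows(offset=[[0,0,-0.2],[0,0,-0.5],[0,0,-0.9],[0.45,0.1,-0.9],[0.88,0.21,-0.9]], delta_rot=[[0,0,0],[0,0,0],[0,0,0],[0,0,0],[0,0,0]])

```text
time: 23.35
tool_pos: [458.5, 254.0, 134.1]
tcp_rot: [3.141, 0.001, -3.087]
contact_force: [-0.2, 0.8, -0.7]
grip_width: 47.8
finger_force: 29.9
```

Call:
send_rows(offset=[[0.46,0.1,0],[0.89,0.21,0],[0.89,0.21,0.25],[0.89,0.21,0.45],[0.89,0.21,0.45]], delta_rot=[[0,0,0],[0,0,0],[0,0,0],[0,0,0],[0,0,0]])

```text
time: 23.98
tool_pos: [350.4, 272.8, 78.6]
tcp_rot: [-3.14, -0.003, -3.086]
contact_force: [-0.5, 0.3, 0.3]
grip_width: 47.8
finger_force: 29.9
```

Call:
send_rows(offset=[[0,0,0],[0,0,0],[0,0,-0.3],[0,0,-0.8],[-0.4,-0.4,-0.9],[-0.8,-0.8,-0.9]], delta_rot=[[0,0,0],[0,0,0],[0,0,0],[0,0,0],[0,0,0],[0,0,0]], grip=0.8)

```text
time: 24.72
tool_pos: [445.7, 190.3, 189.9]
tcp_rot: [3.14, 0.005, -3.084]
contact_force: [0.4, 0.7, 0.3]
grip_width: 73.1
finger_force: 0.0
```

Run:
```python
from h import *
a=optics.capture("top")
cv2.imwrite("pics/t4.png",cv2.resize(a[140:340,80:400,::-1],(800,500),interpolation=cv2.INTER_CUBIC))
for n,z in [("bar1",34),("offcut1",10)]:
    for q in finder.silhouettes(n,"top"): print(n,round(q["confidence"],2),rect("top",q["region"],z),q["box"])
for n,z in [("crate",0),("pocket0",12),("jig",0)]:
    for q in finder.pinpoint(n,"top"): print(n,round(q["confidence"],2),np.round(plane("top",q["uv"],z),1))
```

```text
bar1 0.88 [ 592.3 -121.7   79.9   47.7   -4.2] [275.3, 180.1, 287.5, 201.8]
bar1 0.6 [ 461.  -261.4   73.1   50.4    0. ] [322.3, 223.5, 339.5, 248.3]
bar1 0.58 [ 473.6 -109.1   76.2   47.4    0. ] [264.9, 215.8, 284.0, 246.2]
bar1 0.45 [ 531.  -231.2  363.6  281.1   84.1] [250.7, 156.2, 384.5, 264.1]
bar1 0.29 [599.5 244.2 406.2 171.9 -87.8] [78.7, 155.2, 222.1, 219.7]
crate 0.8 [ 537.1 -231.1]
pocket0 0.86 [580.4 251. ]
pocket0 0.74 [571.2 391.7]
jig 0.75 [ 591.9 -127.7]
```

View pics/t4.png

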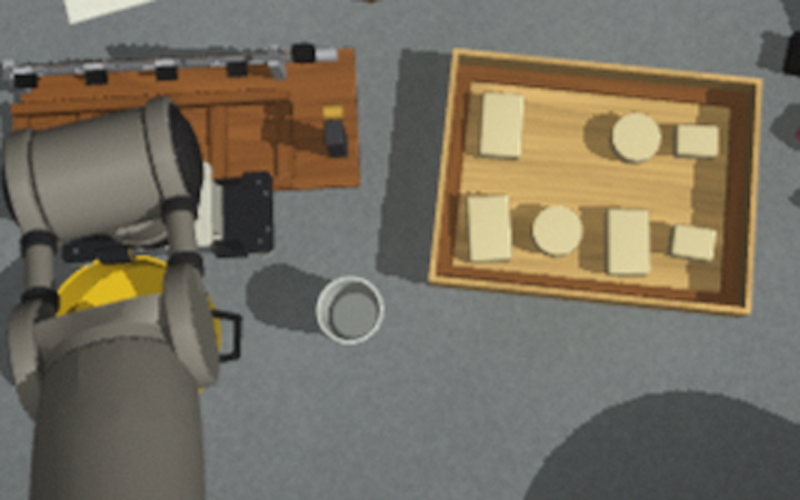

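The top view shows the jig pockets clear and the bars at (502,125), (490,228) and (628,242) in the crop. I'll move over the crate for a wrist view.

Call:
send_rows(offset=[[0,-0.4,-0.15],[0,-0.86,-0.33]], delta_rot=[[0,0,0],[0,0,0]], grip=0.7)

```text
time: 25.28
tool_pos: [448.5, 88.2, 227.0]
tcp_rot: [3.141, -0.001, -3.082]
contact_force: [0.2, 1.4, 1.1]
grip_width: 64.6
finger_force: 0.0
```

Call:
send_rows(offset=[[-0.1,-0.4,0],[-0.2,-0.86,0]], delta_rot=[[0,0,0],[0,0,0]])

```text
time: 25.52
tool_pos: [479.1, -14.0, 227.5]
tcp_rot: [3.141, 0.001, -3.083]
contact_force: [1.0, -0.1, -0.5]
grip_width: 64.2
finger_force: 0.0
```

Call:
send_rows(offset=[[-0.2,-0.4,0],[-0.36,-0.86,0],[-0.36,-0.86,0],[-0.36,-0.86,0],[-0.36,-0.86,0]], delta_rot=[[0,0,0.01],[0,0,0.02],[0,0,0.02],[0,0,0.02],[0,0,0.02]])

```text
time: 26.15
tool_pos: [527.7, -113.0, 227.0]
tcp_rot: [3.141, -0.0, 3.074]
contact_force: [0.4, -0.5, 0.2]
grip_width: 64.6
finger_force: 0.0
```

Run:
```python
from h import *
o=get_obs(); print(o["tool_pos"],o["tcp_rot"])
a=optics.capture("wrist"); cv2.imwrite("pics/w5.png",cv2.resize(a[:,:,::-1],(800,600)))
for n in("bar1","puck1"):
  for q in finder.silhouettes(n,"wrist"): print(n,round(q["confidence"],2),rect("wrist",q["region"],34),q["box"])
```

```text
[ 527.68268016 -112.97127865  227.00894621] [ 3.14119175e+00 -9.92503276e-05  3.07379269e+00]
bar1 0.93 [ 460.3 -261.9   73.5   55.6   -1.5] [82.9, 82.0, 142.8, 153.0]
bar1 0.82 [ 591.5 -125.4   76.9   47.4   -3.5] [230.7, 195.4, 269.5, 263.5]
bar1 0.61 [ 476.  -111.3   73.4   48.5    2.9] [227.7, 91.3, 282.7, 160.0]
puck1 0.72 [ 473.2 -186.1   57.9   54.3   86.2] [162.6, 99.9, 214.3, 150.1]
puck1 0.64 [ 568.3 -274.1   63.5   44.6   83.3] [96.5, 197.5, 147.9, 237.9]
```

View pics/w5.png

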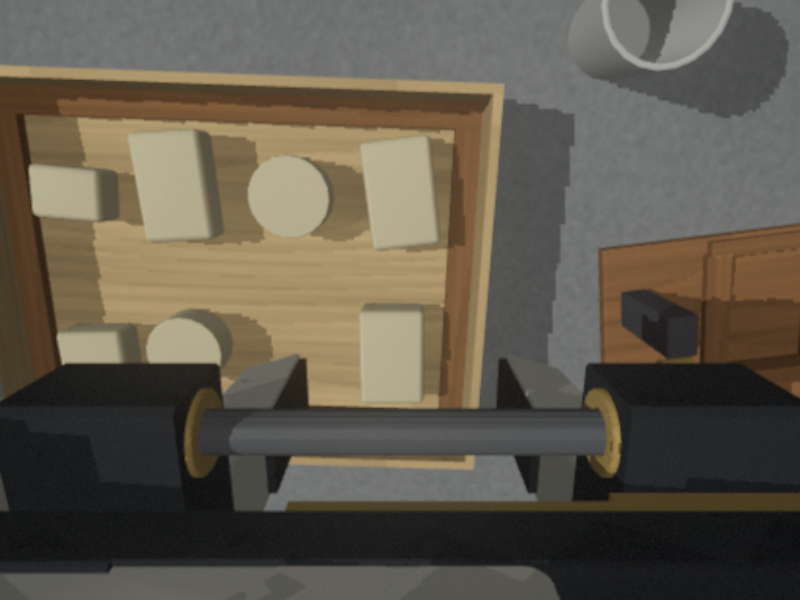

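The wrist view shows bar A at (392,353), bar B at (400,192) and bar C at (173,185), with a puck between B and C. I'll pick A.

Call:
send_rows(offset=[[-0.3,-0.03,0.2],[-0.537,-0.06,0.5],[-0.537,-0.06,0.9],[-0.537,-0.06,0.9]], delta_rot=[[0,0,0],[0,0,0],[0,0,0],[0,0,0]], grip=0.75)

```text
time: 26.8
tool_pos: [589.4, -125.2, 115.3]
tcp_rot: [3.139, -0.008, 3.072]
contact_force: [-0.2, -0.8, 0.6]
grip_width: 68.9
finger_force: 0.0
```

Call:
send_rows(offset=[[0,0,0.3],[0,0,0.6],[0,0,0.86],[0,0,0.86],[0,0,0.86]], delta_rot=[[0,0,0],[0,0,0],[0,0,0],[0,0,0],[0,0,0]])

```text
time: 27.42
tool_pos: [593.4, -127.0, 18.2]
tcp_rot: [-3.141, 0.004, 3.071]
contact_force: [-0.2, -1.0, 0.2]
grip_width: 68.6
finger_force: 0.0
```

Call:
send_rows(offset=[[0,0,0],[0,0,0],[0,0,0],[0,0,0],[0,0,0]], delta_rot=[[0,0,0],[0,0,0],[0,0,0],[0,0,0],[0,0,0]], grip=0)

```text
time: 28.05
tool_pos: [592.3, -126.6, 16.5]
tcp_rot: [-3.142, 0.001, 3.071]
contact_force: [-1.6, 0.1, 6.0]
grip_width: 47.6
finger_force: 30.0
```

Call:
send_rows(offset=[[0,0,-0.2],[0,0,-0.5],[0,0,-0.95]], delta_rot=[[0,0,0],[0,0,0],[0,0,0]])

```text
time: 28.42
tool_pos: [590.6, -126.3, 128.9]
tcp_rot: [3.14, -0.004, 3.071]
contact_force: [-0.2, 0.7, -0.8]
grip_width: 47.4
finger_force: 30.0
```

Call:
send_rows(offset=[[0.3,0,-0.4],[0.6,0.3,-0.8],[0.6,0.8,-0.8]], delta_rot=[[0,0,-0.01],[0,0,-0.0205],[0,0,-0.0205]])

```text
time: 28.8
tool_pos: [526.7, -28.3, 228.9]
tcp_rot: [-3.14, 0.006, -3.087]
contact_force: [1.0, 0.4, -1.1]
grip_width: 48.0
finger_force: 30.0
```

Call:
send_rows(offset=[[0,0.45,0],[0,0.95,0]], delta_rot=[[0,0,0],[0,0,0]])

```text
time: 29.05
tool_pos: [519.7, 87.7, 225.5]
tcp_rot: [-3.142, 0.0, -3.084]
contact_force: [-0.1, 0.8, -1.1]
grip_width: 47.9
finger_force: 30.0
```

Call:
send_rows(offset=[[0,0.45,0],[0,0.95,0]], delta_rot=[[0,0,0],[0,0,0]])

```text
time: 29.3
tool_pos: [513.0, 201.6, 225.3]
tcp_rot: [-3.141, -0.0, -3.084]
contact_force: [0.9, 0.6, -0.1]
grip_width: 47.9
finger_force: 30.0
```

Call:
send_rows(offset=[[0,0.45,0],[0,0.95,0],[0,0.95,0],[0,0.95,0],[0,0.95,0]], delta_rot=[[0,0,0],[0,0,0],[0,0,0],[0,0,0],[0,0,0]])

```text
time: 29.92
tool_pos: [507.1, 312.7, 225.4]
tcp_rot: [-3.141, -0.0, -3.085]
contact_force: [-0.4, -0.8, -2.2]
grip_width: 47.7
finger_force: 30.0
```

Run:
```python
from h import *
o=get_obs(); print(o["time"],o["tool_pos"],o["tcp_rot"],o["grip_width"])
k=optics.get_calibration("wrist"); np.save("w6.npy",k["world_from_camera"])
a=optics.capture("wrist"); cv2.imwrite("pics/w6raw.png",a[:,:,::-1]); cv2.imwrite("pics/w6.png",cv2.resize(a[100:292,120:376,::-1],(800,600),interpolation=cv2.INTER_CUBIC))
for n,z in [("pocket0",12),("jig",0)]:
    for q in finder.pinpoint(n,"wrist"): print(n,round(q["confidence"],2),np.round(plane("wrist",q["uv"],z),1))
for q in finder.silhouettes("offcut1","top")[:3]: print(q["confidence"],q["box"])
```

```text
29.925 [507.06501714 312.72738929 225.40884713] [-3.14122822e+00 -2.80081956e-04 -3.08476008e+00] 47.6588203726408
pocket0 0.97 [566.7 385.8]
pocket0 0.86 [572.8 233.1]
pocket0 0.71 [585.2 159.8]
```

View pics/w6.png

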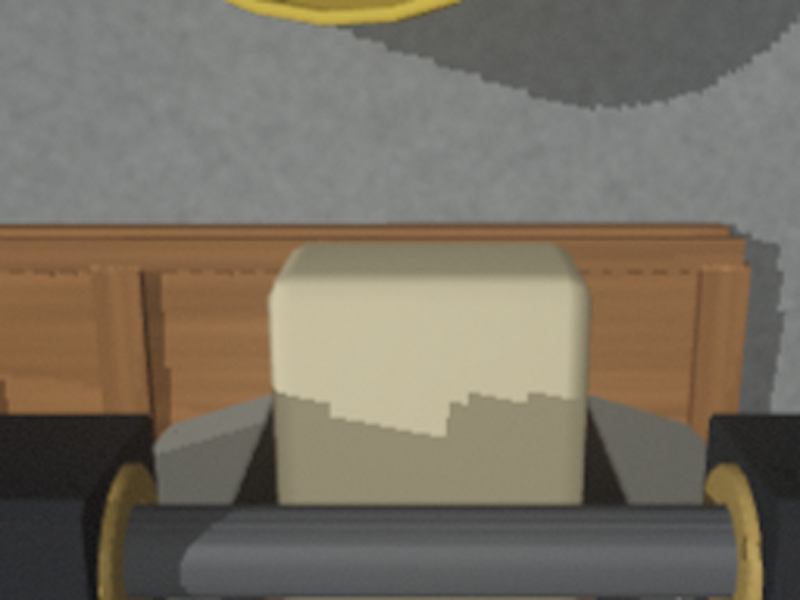

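The held bar is visible, with its front top edge at row ~292 in the crop. The lip's inner edge is at row 270 and the ribs are at columns 95-145 and 697-745.

Run:
```python
from h import *
f=lambda u,v,z: np.round(plane("wrist",(120+u/3.125,100+v/3.125),z),1)
print("rib3R",f(697,340,18),f(745,340,18),"rib12",f(95,340,18),f(145,340,18))
print("lip",f(200,270,18),f(640,270,18),"bedfront",f(50,240,18),f(700,240,18))
print("bar top front",f(275,292,244),f(585,292,244),"bottom front",f(295,243,216),f(575,243,216))
print("grasp px check TCP y",get_obs()["tool_pos"])
```

```text
rib3R [548.1 417.5] [547.1 435.8] rib12 [561.5 188.8] [560.3 207.8]
lip [531.6 228.7] [522.1 392.8] bedfront [523.4 173.3] [509.4 413.6]
bar top front [475.4 288.9] [472.8 333.4] bottom front [474.4 288.2] [471.6 335.7]
grasp px check TCP y [507.16232739 313.05154265 225.64775096]
```

Call:
send_rows(offset=[[-0.25,0.3,0],[-0.501,0.593,0],[-0.501,0.593,0.4],[-0.501,0.593,0.8],[-0.501,0.593,0.8]], delta_rot=[[0,0,0],[0,0,0],[0,0,0],[0,0,0],[0,0,0]])

```text
time: 30.75
tool_pos: [560.6, 386.8, 125.1]
tcp_rot: [-3.138, -0.009, -3.084]
contact_force: [-0.5, -0.3, -0.4]
grip_width: 47.8
finger_force: 30.0
```

Call:
send_rows(offset=[[0,0,0.3],[0,0,0.6],[0,0,0.745],[0,0,0.745],[0,0,0.745]], delta_rot=[[0,0,0],[0,0,0],[0,0,0],[0,0,0],[0,0,0]])

```text
time: 31.38
tool_pos: [564.0, 389.2, 42.4]
tcp_rot: [3.14, 0.003, -3.083]
contact_force: [0.1, 0.3, -0.9]
grip_width: 47.7
finger_force: 30.0
```

Call:
send_rows(offset=[[0,0,0.04],[0,0,0.08],[0,0,0.12],[0,0,0.14],[0,0,0.14]], delta_rot=[[0,0,0],[0,0,0],[0,0,0],[0,0,0],[0,0,0]])

```text
time: 32.0
tool_pos: [562.6, 388.5, 23.0]
tcp_rot: [-3.141, -0.0, -3.083]
contact_force: [-0.8, 0.2, -0.8]
grip_width: 48.2
finger_force: 30.0
```

Call:
send_rows(offset=[[0,0,0.005],[0,0,0.005],[0,0,0.005],[0,0,-0.15],[0,0,-0.5]], delta_rot=[[0,0,0],[0,0,0],[0,0,0],[0,0,0],[0,0,0]], grip=0.66)

```text
time: 32.62
tool_pos: [561.7, 388.0, 83.1]
tcp_rot: [-3.14, -0.003, -3.083]
contact_force: [1.5, 0.6, 0.8]
grip_width: 60.5
finger_force: 0.0
```

Call:
send_rows(offset=[[0.2,-0.3,-0.3],[0.4,-0.6,-0.6],[0.4,-0.6,-0.9],[0.4,-0.6,-0.9],[0.4,-0.6,-0.9]], delta_rot=[[0,0,0],[0,0,0],[0,0,0],[0,0,0],[0,0,0]])

```text
time: 33.25
tool_pos: [518.9, 313.9, 191.7]
tcp_rot: [3.141, 0.001, -3.083]
contact_force: [0.3, -0.8, -1.4]
grip_width: 60.8
finger_force: 0.0
```

Run:
```python
from h import *
o=get_obs(); print(o["time"],o["tool_pos"],o["tcp_rot"],o["grip_width"])
a=optics.capture("wrist"); cv2.imwrite("pics/w7.png",cv2.resize(a[:300,:,::-1],(800,469),interpolation=cv2.INTER_CUBIC))
for n,z in [("pocket0",12),("bar1",26)]:
    for q in finder.pinpoint(n,"wrist"): print(n,round(q["confidence"],2),np.round(plane("wrist",q["uv"],z),1))
for q in finder.silhouettes("bar1","wrist"): print(q["confidence"],rect("wrist",q["region"],40),q["box"])
```

```text
33.25 [518.86830595 313.89143269 191.7043114 ] [ 3.14129176e+00  5.59428424e-04 -3.08312234e+00] 60.847294264064
pocket0 0.88 [569.7 310.9]
pocket0 0.71 [571.4 236. ]
pocket0 0.69 [578.6 161. ]
bar1 0.56 [565.5 389.1]
0.58 [559.5 386.1  77.2  50.9   5.5] [303.9, 189.8, 351.5, 265.3]
0.31 [559.2 239.2 376.2 101.  -86.6] [0.0, 165.9, 372.4, 321.9]
0.16 [380.3 275.6  45.1  16.8 -87.8] [194.0, 7.7, 250.1, 32.8]
```

View pics/w7.png

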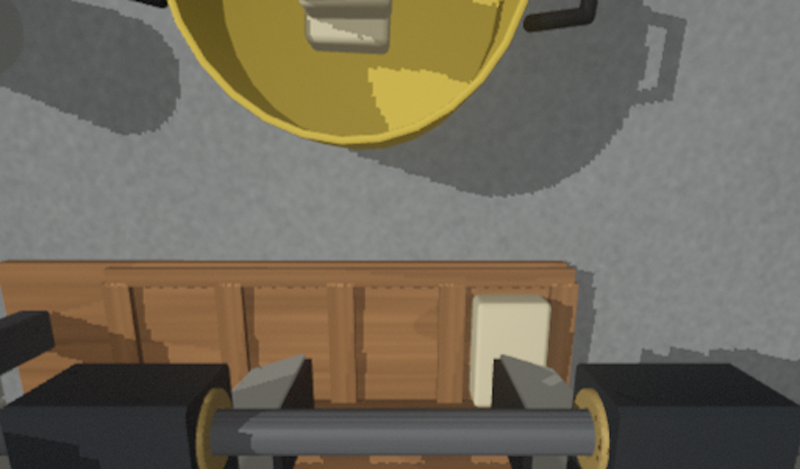

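Bar A sits in pocket 3, at (510,350). Back to the crate.

Call:
send_rows(offset=[[0.06,-0.4,-0.15],[0.06,-0.82,-0.3]], delta_rot=[[0,0,0],[0,0,0]])

```text
time: 33.7
tool_pos: [516.7, 214.6, 226.5]
tcp_rot: [-3.141, -0.002, -3.081]
contact_force: [0.9, 0.1, 0.6]
grip_width: 60.6
finger_force: 0.0
```

Call:
send_rows(offset=[[0.06,-0.4,0],[0.06,-0.82,0]], delta_rot=[[0,0,0],[0,0,0]])

```text
time: 33.95
tool_pos: [515.6, 115.3, 226.9]
tcp_rot: [3.141, -0.001, -3.082]
contact_force: [0.2, -0.3, -0.6]
grip_width: 61.1
finger_force: 0.0
```

Call:
send_rows(offset=[[0.06,-0.4,0],[0.06,-0.82,0]], delta_rot=[[0,0,0],[0,0,0]])

```text
time: 34.2
tool_pos: [514.1, 16.6, 226.7]
tcp_rot: [3.141, -0.001, -3.083]
contact_force: [-0.4, 0.0, 0.4]
grip_width: 60.5
finger_force: 0.0
```

Call:
send_rows(offset=[[0.06,-0.4,0],[0.06,-0.82,0]], delta_rot=[[0,0,0],[0,0,0]])

```text
time: 34.45
tool_pos: [512.7, -82.1, 226.6]
tcp_rot: [3.141, -0.001, -3.083]
contact_force: [1.1, -0.2, -0.3]
grip_width: 60.9
finger_force: 0.0
```

Call:
send_rows(offset=[[0.06,-0.4,0],[0.06,-0.82,0],[0.06,-0.82,0],[0.06,-0.82,0],[0.06,-0.82,0]], delta_rot=[[0,0,0.007],[0,0,0.0135],[0,0,0.0135],[0,0,0.0135],[0,0,0.0135]])

```text
time: 35.08
tool_pos: [511.7, -178.2, 227.0]
tcp_rot: [3.141, -0.0, 3.117]
contact_force: [0.5, -1.0, -0.3]
grip_width: 60.6
finger_force: 0.0
```

```bash
cat > look.py <<'E'
from h import *
import sys
o=get_obs(); print(o["time"],o["tool_pos"],o["tcp_rot"],o["grip_width"])
a=optics.capture("wrist"); cv2.imwrite(sys.argv[1],cv2.resize(a[:300,:,::-1],(800,469),interpolation=cv2.INTER_CUBIC))
for n in("bar1","puck1","half1"):
  for q in finder.silhouettes(n,"wrist"): print(n,round(q["confidence"],2),rect("wrist",q["region"],34),q["box"])
E
python3 look.py pics/w8.png
```

```text
35.075 [ 511.74593756 -178.18905248  227.04786083] [ 3.14105186e+00 -4.82990670e-04  3.11683222e+00] 60.6436698431294
bar1 0.79 [ 475.6 -112.1   73.4   51.6    2.8] [291.3, 104.0, 342.6, 173.2]
bar1 0.79 [ 460.6 -263.3   73.3   52.    -1. ] [150.5, 90.8, 199.5, 163.3]
bar1 0.36 [ 565.7 -342.5   55.    30.6   85.3] [92.4, 212.7, 141.0, 236.9]
puck1 0.89 [ 566.5 -279.3   63.8   38.7  -73.2] [151.6, 202.3, 201.8, 246.2]
puck1 0.7 [ 472.4 -187.5   55.2   54.    -1.3] [225.0, 110.2, 273.1, 162.7]
half1 0.89 [ 565.3 -343.2   55.7   29.4   88.6] [91.4, 208.5, 138.1, 234.7]
half1 0.68 [ 460.  -334.3   53.9   37.1   80.6] [83.0, 110.0, 136.6, 150.4]
half1 0.63 [ 583.4 -473.4   49.3   35.3  -41.8] [0.0, 222.1, 32.5, 254.1]
```

View pics/w8.png

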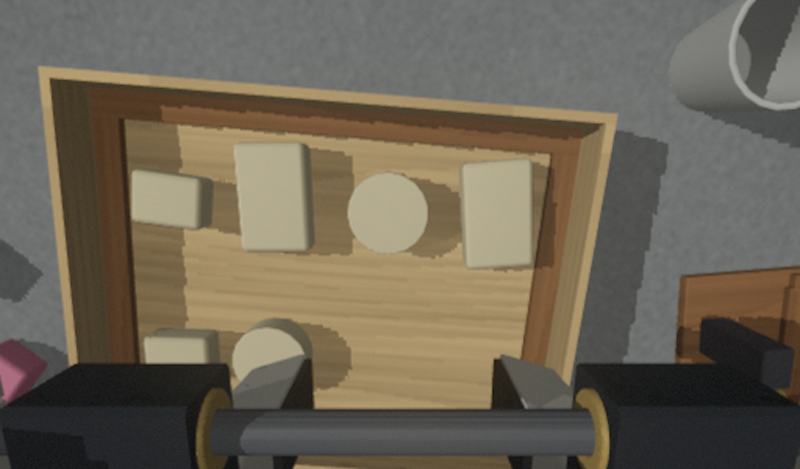

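The wrist view shows C at (273,195), B at (497,213), the pucks at (388,212) and (270,350), and the halves at (168,198) and (180,345). I'll pick C near its -x end, clear of its neighbours.

Call:
send_rows(offset=[[0.3,-0.35,0.2],[0.613,-0.73,0.5],[0.613,-0.73,0.9],[0.613,-0.73,0.9],[0.613,-0.73,0.9]], delta_rot=[[0,0,0],[0,0,0],[0,0,0],[0,0,0],[0,0,0]], grip=0.65)

```text
time: 35.9
tool_pos: [437.1, -265.1, 120.8]
tcp_rot: [-3.14, 0.002, 3.116]
contact_force: [-0.0, 0.7, -0.5]
grip_width: 59.6
finger_force: 0.0
```

Call:
send_rows(offset=[[0,0,0.2],[0,0,0.4],[0,0,0.6],[0,0,0.75],[0,0,0.86],[0,0,0.86],[0,0,0.86]], delta_rot=[[0,0,0],[0,0,0],[0,0,0],[0,0,0],[0,0,0],[0,0,0],[0,0,0]])

```text
time: 36.78
tool_pos: [436.7, -265.4, 17.0]
tcp_rot: [-3.14, 0.002, 3.116]
contact_force: [0.6, -0.3, 0.9]
grip_width: 59.5
finger_force: 0.0
```

Call:
send_rows(offset=[[0,0,0],[0,0,0],[0,0,0],[0,0,0],[0,0,0]], delta_rot=[[0,0,0],[0,0,0],[0,0,0],[0,0,0],[0,0,0]], grip=0)

```text
time: 37.4
tool_pos: [436.2, -265.3, 16.6]
tcp_rot: [-3.141, 0.001, 3.115]
contact_force: [-0.1, 1.2, 5.9]
grip_width: 47.3
finger_force: 30.0
```

Call:
send_rows(offset=[[0,0,-0.2],[0,0,-0.5],[0,0,-0.95]], delta_rot=[[0,0,0],[0,0,0],[0,0,0]])

```text
time: 37.78
tool_pos: [434.8, -264.3, 129.8]
tcp_rot: [3.139, -0.003, 3.115]
contact_force: [0.7, -0.5, -0.8]
grip_width: 48.0
finger_force: 30.0
```

Call:
send_rows(offset=[[-0.3,0.1,-0.4],[-0.6,0.5,-0.8],[-0.6,0.9,-0.8]], delta_rot=[[0,0,-0.007],[0,0,-0.013],[0,0,-0.013]])

```text
time: 38.15
tool_pos: [513.1, -159.1, 228.5]
tcp_rot: [-3.139, 0.005, -3.088]
contact_force: [0.5, -0.0, -1.1]
grip_width: 47.7
finger_force: 30.0
```

Call:
send_rows(offset=[[0,0.45,0],[0,0.97,0]], delta_rot=[[0,0,0],[0,0,0]])

```text
time: 38.4
tool_pos: [503.9, -41.3, 225.8]
tcp_rot: [3.141, -0.0, -3.087]
contact_force: [1.0, 0.3, -0.9]
grip_width: 48.0
finger_force: 30.0
```

Call:
send_rows(offset=[[0,0.45,0],[0,0.97,0]], delta_rot=[[0,0,0],[0,0,0]])

```text
time: 38.65
tool_pos: [497.4, 74.9, 225.8]
tcp_rot: [-3.142, -0.0, -3.087]
contact_force: [0.2, -0.4, -2.3]
grip_width: 47.6
finger_force: 30.0
```

Call:
send_rows(offset=[[0,0.45,0],[0,0.97,0]], delta_rot=[[0,0,0],[0,0,0]])

```text
time: 38.9
tool_pos: [491.0, 191.1, 225.9]
tcp_rot: [-3.141, -0.0, -3.087]
contact_force: [0.4, -1.3, 0.3]
grip_width: 47.8
finger_force: 30.0
```

Call:
send_rows(offset=[[0,0.45,0],[0,0.97,0],[0,0.97,0],[0,0.97,0]], delta_rot=[[0,0,0],[0,0,0],[0,0,0],[0,0,0]])

```text
time: 39.4
tool_pos: [484.6, 305.7, 225.5]
tcp_rot: [-3.141, -0.001, -3.086]
contact_force: [0.0, -0.1, -0.8]
grip_width: 47.9
finger_force: 30.0
```

Run:
```python
from h import *
o=get_obs(); print(o["time"],o["tool_pos"],o["tcp_rot"],o["grip_width"],o["moment"])
print(to((543.6,310.6,42)), to((543.6,310.6,42),3.3))
a=optics.capture("wrist"); cv2.imwrite("pics/w9.png",cv2.resize(a[100:292,120:376,::-1],(800,600),interpolation=cv2.INTER_CUBIC))
```

```text
39.4 [484.62554939 305.67208851 225.50052247] [-3.14068457e+00 -1.06673059e-03 -3.08555609e+00] 47.877982978258245 [ 0.00953749  0.04769859 -0.02626937]
(array([-0.495,  0.015,  1.529]), array([0, 0, 0])) (array([-0.495,  0.015,  1.529]), array([-0.0001, -0.0002, -0.0002]))
```

View pics/w9.png

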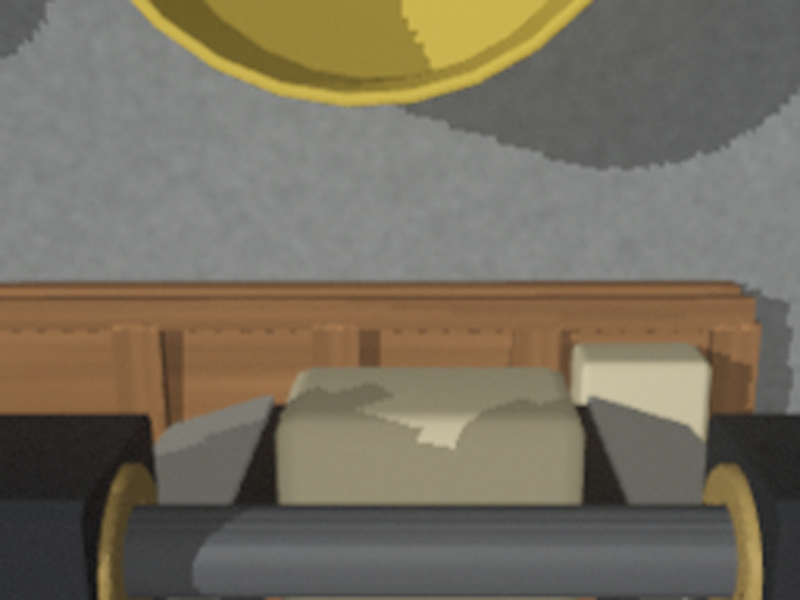

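Run:
```python
from h import *
f=lambda u,v,z: np.round(plane("wrist",(120+u/3.125,100+v/3.125),z),1)
o=get_obs()["tool_pos"];print(o)
print("bar top front",f(280,415,o[2]+18),f(582,415,o[2]+18),"bottom front",f(300,368,o[2]-10),f(560,368,o[2]-10))
```

```text
[484.94420844 305.06219989 225.73153428]
bar top front [472.1 282. ] [469.6 326.9] bottom front [474.6 281.5] [472.  327.3]
```

Call:
send_rows(offset=[[-0.25,0.01,0],[-0.505,0.02,0.2],[-0.505,0.02,0.5],[-0.505,0.02,0.8],[-0.505,0.02,0.8]], delta_rot=[[0,0,0],[0,0,0],[0,0,0],[0,0,0],[0,0,0]])

```text
time: 40.08
tool_pos: [544.1, 309.3, 127.4]
tcp_rot: [-3.139, -0.006, -3.089]
contact_force: [-0.3, 0.1, 0.2]
grip_width: 47.5
finger_force: 30.0
```

Call:
send_rows(offset=[[0,0,0.3],[0,0,0.6],[0,0,0.73],[0,0,0.73],[0,0,0.73]], delta_rot=[[0,0,0],[0,0,0],[0,0,0],[0,0,0],[0,0,0]])

```text
time: 40.7
tool_pos: [546.7, 312.0, 44.5]
tcp_rot: [3.14, 0.003, -3.087]
contact_force: [0.8, 0.5, -0.3]
grip_width: 47.8
finger_force: 30.0
```

Call:
send_rows(offset=[[0,0,0.04],[0,0,0.08],[0,0,0.12],[0,0,0.145],[0,0,0.145]], delta_rot=[[0,0,0],[0,0,0],[0,0,0],[0,0,0],[0,0,0]])

```text
time: 41.32
tool_pos: [545.2, 311.6, 24.7]
tcp_rot: [-3.141, -0.001, -3.086]
contact_force: [0.7, 0.1, -0.7]
grip_width: 47.8
finger_force: 30.0
```

Call:
send_rows(offset=[[0,0,0.012],[0,0,0.012]], delta_rot=[[0,0,0],[0,0,0]])

```text
time: 41.58
tool_pos: [545.4, 311.7, 23.6]
tcp_rot: [3.141, 0.0, -3.086]
contact_force: [-0.1, -0.2, 0.0]
grip_width: 47.5
finger_force: 30.0
```

Call:
send_rows(offset=[[0,0,0],[0,0,0],[0,0,0],[0,0,-0.15],[0,0,-0.5]], delta_rot=[[0,0,0],[0,0,0],[0,0,0],[0,0,0],[0,0,0]], grip=0.64)

```text
time: 42.2
tool_pos: [544.4, 311.2, 83.5]
tcp_rot: [-3.14, -0.003, -3.086]
contact_force: [0.4, -0.6, 0.8]
grip_width: 58.3
finger_force: 0.0
```

Call:
send_rows(offset=[[0.2,-0.3,-0.3],[0.3,-0.6,-0.6],[0.3,-0.6,-0.9],[0.3,-0.6,-0.9],[0.3,-0.6,-0.9]], delta_rot=[[0,0,0],[0,0,0],[0,0,0],[0,0,0],[0,0,0]])

```text
time: 42.82
tool_pos: [513.2, 237.8, 192.0]
tcp_rot: [3.141, 0.0, -3.086]
contact_force: [0.9, 0.4, -1.5]
grip_width: 59.0
finger_force: 0.0
```

Run:
```python
from h import *
o=get_obs(); print(o["time"],o["tool_pos"],o["tcp_rot"],o["grip_width"])
a=optics.capture("wrist"); cv2.imwrite("pics/w10.png",cv2.resize(a[:300,:,::-1],(800,469),interpolation=cv2.INTER_CUBIC))
for n,z in [("pocket0",12),("bar1",26)]:
    for q in finder.pinpoint(n,"wrist"): print(n,round(q["confidence"],2),np.round(plane("wrist",q["uv"],z),1))
for q in finder.silhouettes("bar1","wrist"): print(q["confidence"],rect("wrist",q["region"],40),q["box"])
```

```text
42.825 [513.1840406  237.8119535  191.95483951] [ 3.14141219e+00  3.50544907e-04 -3.08622496e+00] 59.0283142270415
pocket0 0.61 [578.7 160.4]
pocket0 0.57 [574.4 235.5]
bar1 0.92 [564.4 389.6]
bar1 0.77 [565.4 314.1]
0.96 [559.1 310.   68.7  50.2   3.3] [303.7, 194.3, 350.7, 261.0]
0.87 [539.8 381.2  55.5  38.3 -86.7] [371.8, 196.9, 422.6, 236.3]
```

Call:
send_rows(offset=[[0.09,-0.4,-0.15],[0.09,-0.96,-0.29],[0.09,-0.96,-0.29]], delta_rot=[[0,0,0],[0,0,0],[0,0,0]])

```text
time: 43.4
tool_pos: [509.5, 119.3, 226.9]
tcp_rot: [-3.141, 0.001, -3.09]
contact_force: [-0.7, 0.7, -0.0]
grip_width: 59.0
finger_force: 0.0
```

Call:
send_rows(offset=[[0.09,-0.45,0],[0.09,-0.96,0]], delta_rot=[[0,0,0],[0,0,0]])

```text
time: 43.65
tool_pos: [504.0, 6.6, 225.7]
tcp_rot: [3.141, -0.001, -3.084]
contact_force: [0.5, -0.2, -0.8]
grip_width: 58.9
finger_force: 0.0
```

Call:
send_rows(offset=[[0.09,-0.45,0],[0.09,-0.96,0],[0.09,-0.96,0],[0.09,-0.96,0],[0.09,-0.96,0]], delta_rot=[[0,0,0],[0,0,0],[0,0,0],[0,0,0],[0,0,0]])

```text
time: 44.28
tool_pos: [500.2, -107.4, 226.1]
tcp_rot: [3.141, -0.0, -3.084]
contact_force: [0.6, -0.1, 0.7]
grip_width: 58.7
finger_force: 0.0
```

```bash
python3 look.py pics/w11.png
```

```text
44.275 [ 500.21903159 -107.36471956  226.11630649] [ 3.14087672e+00 -4.90764580e-04 -3.08420288e+00] 58.74980110658504
bar1 0.82 [ 475.4 -111.1   73.6   48.7    3.4] [229.8, 114.7, 282.9, 184.0]
puck1 0.95 [ 563.3 -274.5   62.7   35.9  -84.8] [83.3, 203.1, 138.1, 232.7]
puck1 0.75 [ 470.9 -185.8   58.6   54.7  -42.6] [163.4, 119.8, 215.9, 168.7]
half1 0.81 [ 459.1 -332.4   59.4   39.4   79.9] [18.1, 103.1, 80.8, 145.1]
half1 0.66 [ 570.4 -341.1   62.8   40.3  -86.7] [25.9, 205.4, 78.0, 237.0]
```

View pics/w11.png

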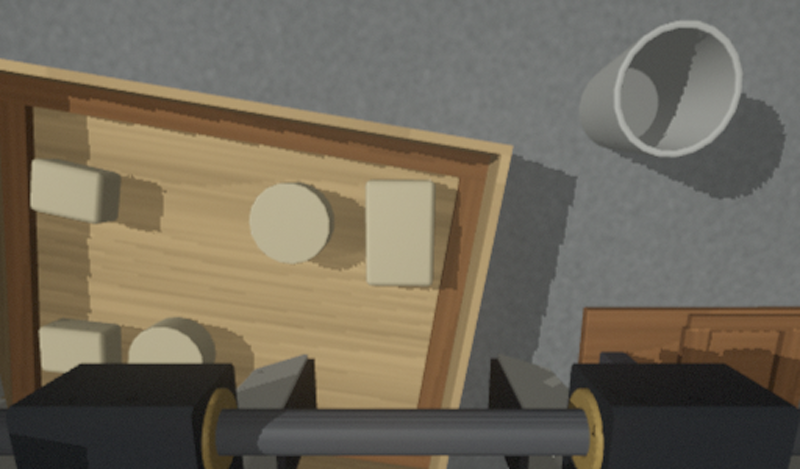

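The wrist view shows B at (400,233), the puck edge at column 330 and the crate wall at about 486 (row 205). I'll grip B nearer its -x end.

Call:
send_rows(offset=[[0.2,0,0.3],[0.39,-0.003,0.6],[0.39,-0.003,0.9],[0.39,-0.003,0.9],[0.39,-0.003,0.9]], delta_rot=[[0,0,0],[0,0,0],[0,0,0],[0,0,0],[0,0,0]], grip=0.65)

```text
time: 45.1
tool_pos: [454.5, -112.1, 119.6]
tcp_rot: [-3.141, 0.002, -3.086]
contact_force: [0.5, -0.1, 0.4]
grip_width: 59.6
finger_force: 0.0
```

Call:
send_rows(offset=[[0,0,0.2],[0,0,0.4],[0,0,0.6],[0,0,0.75],[0,0,0.85],[0,0,0.85],[0,0,0.85]], delta_rot=[[0,0,0],[0,0,0],[0,0,0],[0,0,0],[0,0,0],[0,0,0],[0,0,0]])

```text
time: 45.98
tool_pos: [454.2, -112.3, 17.3]
tcp_rot: [-3.141, 0.002, -3.086]
contact_force: [0.0, 0.5, 0.3]
grip_width: 59.9
finger_force: 0.0
```

Call:
send_rows(offset=[[0,-0.01,0],[0,-0.01,0],[0,-0.01,0],[0,-0.01,0],[0,-0.01,0]], delta_rot=[[0,0,0],[0,0,0],[0,0,0],[0,0,0],[0,0,0]], grip=0)

```text
time: 46.6
tool_pos: [453.9, -113.4, 17.0]
tcp_rot: [-3.141, 0.001, -3.086]
contact_force: [-0.8, 0.7, 7.2]
grip_width: 47.6
finger_force: 29.9
```

Call:
send_rows(offset=[[0,0,-0.2],[0,0,-0.5],[0,0,-0.95]], delta_rot=[[0,0,0],[0,0,0],[0,0,0]])

```text
time: 46.98
tool_pos: [452.4, -112.8, 130.4]
tcp_rot: [3.14, -0.003, -3.086]
contact_force: [1.5, -0.0, -0.5]
grip_width: 47.8
finger_force: 29.9
```

Call:
send_rows(offset=[[-0.1,0,-0.4],[-0.2,0.4,-0.8],[-0.2,0.9,-0.8]], delta_rot=[[0,0,0],[0,0,0],[0,0,0]])

```text
time: 47.35
tool_pos: [473.7, -6.2, 229.3]
tcp_rot: [-3.14, 0.007, -3.089]
contact_force: [0.8, 0.8, -2.6]
grip_width: 47.8
finger_force: 29.9
```

Call:
send_rows(offset=[[-0.1,0.45,0],[-0.2,0.97,0]], delta_rot=[[0,0,0],[0,0,0]])

```text
time: 47.6
tool_pos: [488.9, 111.8, 226.4]
tcp_rot: [-3.141, 0.0, -3.087]
contact_force: [1.4, -0.6, -1.8]
grip_width: 47.7
finger_force: 29.9
```

Call:
send_rows(offset=[[-0.1,0.45,0],[-0.2,1.0,0],[-0.2,1.0,0],[-0.2,1.0,0],[-0.2,1.0,0]], delta_rot=[[0,0,0],[0,0,0],[0,0,0],[0,0,0],[0,0,0]])

```text
time: 48.22
tool_pos: [506.3, 230.1, 226.2]
tcp_rot: [-3.141, -0.0, -3.088]
contact_force: [0.5, 0.3, -0.8]
grip_width: 47.6
finger_force: 29.9
```

Run:
```python
from h import *
o=get_obs(); print(o["time"],o["tool_pos"],o["tcp_rot"],o["grip_width"])
print(to((552.6,235.8,44),3.2))
optics.capture("wrist")
for q in finder.silhouettes("bar1","wrist"): print(q["confidence"],rect("wrist",q["region"],o["tool_pos"][2]+17),q["box"])
```

```text
48.225 [506.27015658 230.06930477 226.20155437] [-3.14114791e+00 -4.50140377e-04 -3.08791462e+00] 47.583404055853826
(array([-0.389,  0.028,  1.518]), array([-0.0001, -0.0001, -0.0003]))
0.97 [484.  260.6  21.6  20.9   3.1] [306.8, 193.4, 347.2, 240.8]
0.87 [495.8 229.3  46.5  24.2 -85.9] [208.1, 215.4, 306.8, 321.0]
0.83 [480.1 290.3  22.3  18.  -86.9] [367.1, 195.5, 414.6, 238.1]
0.47 [481.2 225.1 164.   31.6 -86.5] [74.2, 173.2, 435.3, 319.8]
```

Call:
send_rows(offset=[[-0.2,0.015,0],[-0.389,0.028,0.2],[-0.389,0.028,0.5],[-0.389,0.028,0.8],[-0.389,0.028,0.8]], delta_rot=[[0,0,0],[0,0,0],[0,0,0],[0,0,0],[0,0,0]])

```text
time: 48.95
tool_pos: [551.1, 235.9, 127.8]
tcp_rot: [-3.14, -0.006, -3.088]
contact_force: [-0.4, 0.1, -0.2]
grip_width: 47.5
finger_force: 29.9
```

Call:
send_rows(offset=[[0,0,0.3],[0,0,0.6],[0,0,0.72],[0,0,0.72],[0,0,0.72]], delta_rot=[[0,0,0],[0,0,0],[0,0,0],[0,0,0],[0,0,0]])

```text
time: 49.58
tool_pos: [554.0, 237.6, 45.8]
tcp_rot: [3.141, 0.003, -3.087]
contact_force: [-0.2, 0.6, -0.5]
grip_width: 48.0
finger_force: 29.9
```

Call:
send_rows(offset=[[0,0,0.04],[0,0,0.08],[0,0,0.12],[0,0,0.165],[0,0,0.165],[0,0,0.165]], delta_rot=[[0,0,0],[0,0,0],[0,0,0],[0,0,0],[0,0,0],[0,0,0]])

```text
time: 50.32
tool_pos: [552.7, 237.4, 24.0]
tcp_rot: [3.142, -0.0, -3.086]
contact_force: [0.1, -0.0, -1.1]
grip_width: 47.8
finger_force: 29.9
```

Call:
send_rows(offset=[[0,-0.01,0.006],[0,-0.01,0.006]], delta_rot=[[0,0,0],[0,0,0]])

```text
time: 50.58
tool_pos: [552.8, 236.1, 23.4]
tcp_rot: [3.142, -0.0, -3.086]
contact_force: [-0.7, -0.1, -1.6]
grip_width: 47.8
finger_force: 29.9
```

Call:
send_rows(offset=[[0,0,0],[0,0,0],[0,0,0],[0,0,-0.15],[0,0,-0.5]], delta_rot=[[0,0,0],[0,0,0],[0,0,0],[0,0,0],[0,0,0]], grip=0.64)

```text
time: 51.2
tool_pos: [551.7, 235.9, 83.3]
tcp_rot: [-3.141, -0.003, -3.086]
contact_force: [1.0, 0.1, 1.0]
grip_width: 59.3
finger_force: 0.0
```

Call:
send_rows(offset=[[0.3,0,-0.3],[0.7,0,-0.6],[0.9,0.3,-0.9],[0.9,0.3,-1],[0.9,0.3,-1]], delta_rot=[[0,0,0],[0,0,0],[0,0,0],[0,0,0],[0,0,0]])

```text
time: 51.82
tool_pos: [443.7, 266.3, 204.8]
tcp_rot: [3.141, 0.003, -3.086]
contact_force: [1.0, 0.1, 0.0]
grip_width: 59.1
finger_force: 0.0
```

Run:
```python
from h import *
o=get_obs(); print(o["time"],o["tool_pos"],o["tcp_rot"],o["grip_width"])
a=optics.capture("wrist"); b=optics.capture("scene"); t=optics.capture("top")
up=lambda i,w,h: cv2.resize(i[:,:,::-1],(w,h),interpolation=cv2.INTER_CUBIC)
im=np.vstack([np.hstack([up(a[120:300,:],400,300),up(b[100:250,230:430],400,300)]),up(t[140:290,70:270],800,300) if 0 else np.hstack([up(t[140:290,70:270],400,300),up(t[140:290,230:430],400,300)])])
cv2.imwrite("pics/c12.png",im)
for n,z in [("pocket0",12),("bar1",26)]:
  for c in("wrist","top"):
    for q in finder.pinpoint(n,c): print(n,c,round(q["confidence"],2),np.round(plane(c,q["uv"],z),1))
for q in finder.silhouettes("bar1","wrist"): print(q["confidence"],rect("wrist",q["region"],40),q["box"])
for n,z in(("lever_grip",197),("lever_hinge",62)):
  for q in finder.pinpoint(n,"scene"): print(n,q,plane("scene",q["uv"],z))
```

```text
51.825 [443.73557323 266.2792829  204.83834935] [ 3.14078658  0.00320692 -3.08571732] 59.11106807044916
pocket0 top 0.95 [567.4 313.4]
pocket0 top 0.63 [577.5 161.4]
pocket0 top 0.6 [575.4 245.5]
bar1 wrist 0.81 [565.4 315.4]
bar1 wrist 0.56 [571.9 234.6]
bar1 top 0.6 [576.2 243.5]
0.75 [585.7 312.6  47.   29.8 -86.8] [270.0, 247.9, 309.7, 316.3]
0.61 [590.7 238.9  47.3  33.4 -84.3] [204.2, 252.1, 248.2, 317.5]
lever_grip {'uv': [301.9, 165.0], 'confidence': 0.7} [627.59674475  89.8197087 ]
lever_hinge {'uv': [310.0, 201.7], 'confidence': 0.7} [681.74611201  92.27318028]
lever_hinge {'uv': [339.1, 161.0], 'confidence': 0.57} [592.96710748 363.16401481]
```

View pics/c12.png

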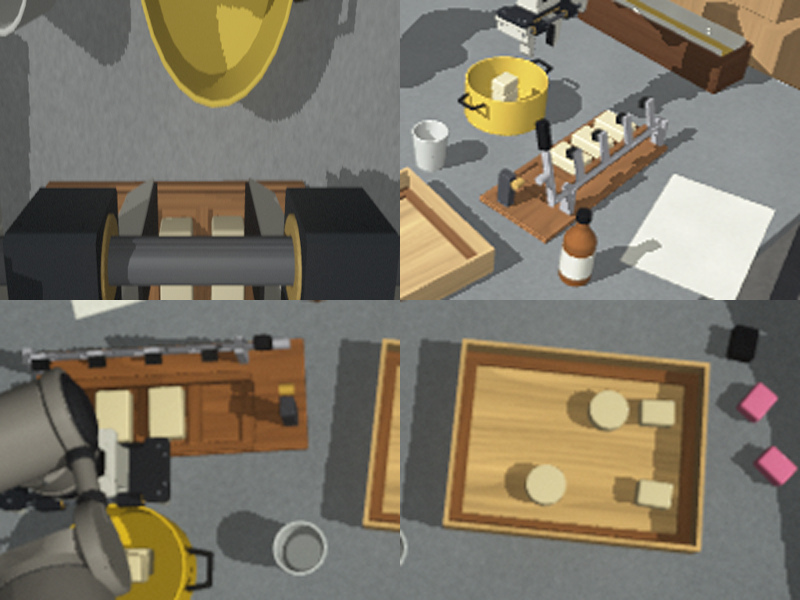

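The composite shows three bars in pockets 1-3, the offcuts in the tub, the round soaps and halves in the crate, and the lever raised at (545,135) in the top-right panel. Next I'll grip the lever and bring it down along the same arc.

Call:
send_rows(offset=[[-0.17,-0.4,-0.26],[-0.34,-0.8,-0.26]], delta_rot=[[0,0,0],[0,0,0]], grip=0.8)

```text
time: 52.58
tool_pos: [490.5, 172.1, 236.7]
tcp_rot: [3.141, 0.004, -3.084]
contact_force: [0.5, -0.7, -0.8]
grip_width: 72.0
finger_force: 0.0
```

Call:
send_rows(offset=[[-0.17,-0.4,-0.26],[-0.34,-0.8,-0.26],[-0.34,-0.8,-0.26],[-0.34,-0.8,-0.26]], delta_rot=[[0,0,0],[0,0,0],[0,0,0],[0,0,0]])

```text
time: 53.08
tool_pos: [534.7, 79.2, 265.3]
tcp_rot: [3.141, -0.001, -3.087]
contact_force: [-0.8, 0.7, -0.0]
grip_width: 73.3
finger_force: 0.0
```

Call:
send_rows(offset=[[-0.25,-0.01,0],[-0.55,-0.025,0.1],[-0.55,-0.025,0.1],[-0.55,-0.025,0.1]], delta_rot=[[0,0.02,0],[0,0.0427,0],[0,0.0427,0],[0,0.0427,0]])

```text
time: 53.58
tool_pos: [600.6, 81.0, 252.8]
tcp_rot: [3.141, -0.27, -3.084]
contact_force: [-0.0, -0.0, 0.6]
grip_width: 73.7
finger_force: 0.0
```

Call:
send_rows(offset=[[-0.1,0,0.2],[-0.2,0,0.4],[-0.284,0.002,0.544],[-0.284,0.002,0.544],[-0.284,0.002,0.544]], delta_rot=[[0,0,0],[0,0,0],[0,0,0],[0,0,0],[0,0,0]])

```text
time: 54.2
tool_pos: [616.8, 80.9, 183.8]
tcp_rot: [-3.142, -0.265, -3.086]
contact_force: [0.5, -0.3, -0.7]
grip_width: 73.8
finger_force: 0.0
```

Call:
send_rows(offset=[[0,0,0],[0,0,0],[0,0,0],[0,0,0],[0,0,0]], delta_rot=[[0,0,0],[0,0,0],[0,0,0],[0,0,0],[0,0,0]], grip=0)

```text
time: 54.82
tool_pos: [616.6, 80.7, 181.7]
tcp_rot: [3.142, -0.268, -3.086]
contact_force: [-0.8, 0.6, -0.8]
grip_width: 28.1
finger_force: 0.0
```

Call:
send_rows(offset=[[0,0,0],[0,0,0],[0,0,0]], delta_rot=[[0,0,0],[0,0,0],[0,0,0]])

```text
time: 55.2
tool_pos: [616.6, 82.0, 181.6]
tcp_rot: [3.14, -0.268, -3.085]
contact_force: [0.7, 4.8, -1.1]
grip_width: 19.8
finger_force: 30.0
```

Call:
send_rows(offset=[[0.116,0,0.085],[0.246,0,0.21],[0.356,0,0.353],[0.443,0,0.511],[0.506,0,0.68],[0.54,0,0.833],[0.552,0,0.952],[0.552,0,0.952]], delta_rot=[[0,0,0],[0,0,0],[0,0,0],[0,0,0],[0,0,0],[0,0,0],[0,0,0],[0,0,0]])

```text
time: 56.2
tool_pos: [519.2, 76.3, 89.1]
tcp_rot: [3.14, -0.276, -3.086]
contact_force: [-10.5, 2.7, 8.1]
grip_width: 19.9
finger_force: 30.0
```

Call:
send_rows(offset=[[-0.018,0,0.063],[-0.037,0,0.125],[-0.056,0,0.188],[-0.075,0,0.25],[-0.093,0,0.313],[-0.112,0,0.375],[-0.112,0,0.375],[-0.112,0,0.375]], delta_rot=[[0,-0.007,0],[0,-0.014,0],[0,-0.021,0],[0,-0.029,0],[0,-0.036,0],[0,-0.043,0],[0,-0.043,0],[0,-0.043,0]])

```text
time: 57.2
tool_pos: [517.5, 76.0, 40.4]
tcp_rot: [3.141, -0.011, -3.086]
contact_force: [-15.3, 1.7, -1.1]
grip_width: 19.7
finger_force: 30.0
```

Call:
send_rows(offset=[[0,0,0],[0,0,0],[0,0,0],[0,0,-0.3],[0,0,-0.7],[0,0,-1]], delta_rot=[[0,0,0],[0,0,0],[0,0,0],[0,0,0],[0,0,0],[0,0,0]], grip=0.6)

```text
time: 57.95
tool_pos: [524.1, 75.4, 164.4]
tcp_rot: [-3.141, 0.004, -3.087]
contact_force: [0.5, -0.5, -0.1]
grip_width: 55.2
finger_force: 0.0
```

Call:
send_rows(offset=[[0.4,-0.2,-0.4],[0.9,-0.5,-0.6],[0.9,-0.9,-0.6],[0.9,-0.9,-0.6]], delta_rot=[[0,0,0],[0,0,0],[0,0,0],[0,0,0]])

```text
time: 58.45
tool_pos: [421.2, -41.6, 235.3]
tcp_rot: [-3.14, 0.005, -3.092]
contact_force: [0.5, 0.5, 0.0]
grip_width: 54.9
finger_force: 0.0
```

Run:
```python
from h import *
o=get_obs(); print(o["time"],o["tool_pos"],o["contact_force"])
for c in("scene","top"):
  a=optics.capture(c)
  for n in("lever_grip","lever_hinge"):
    for q in finder.pinpoint(n,c)[:2]: print(c,n,q,plane(c,q["uv"],62))
  for q in finder.pinpoint("bar1",c): print(c,"bar",round(q["confidence"],2),np.round(plane(c,q["uv"],26),1))
  for q in finder.silhouettes("offcut1",c): print(c,"off",round(q["confidence"],2),q["box"])
  for n in("bottle","beaker"):
    for q in finder.pinpoint(n,c)[:1]: print(c,n,round(q["confidence"],2),np.round(plane(c,q["uv"],0),1))
```

```text
58.45 [421.18579382 -41.57142521 235.33093834] [0.49614657 0.49173251 0.00071136]
scene lever_grip {'uv': [278.5, 178.1], 'confidence': 0.91} [511.77770475 100.22488637]
scene lever_hinge {'uv': [307.2, 201.1], 'confidence': 0.96} [672.99850445  87.00891706]
scene bar 0.69 [559.6 395.2]
scene bar 0.59 [567.2 315.2]
scene bar 0.44 [583.8 232.9]
scene bar 0.36 [ 594. -303.]
scene off 0.54 [280.1, 147.0, 286.0, 151.2]
scene bottle 0.76 [772.6  37.8]
scene beaker 0.67 [381.6  22.8]
top lever_hinge {'uv': [207.6, 161.5], 'confidence': 0.69} [668.83741106  82.52408329]
top bar 0.96 [569.1 380.4]
top bar 0.64 [574.4 313.4]
top bar 0.57 [577.3 240.1]
top off 0.74 [120.1, 267.4, 139.6, 279.3]
top bottle 0.29 [575.9 275.1]
top beaker 0.85 [385.5  47.2]
```

Run:
```python
from h import *
def cen(im,x0,x1,y0,y1):
    g=im[y0:y1,x0:x1].max(2); ys,xs=np.nonzero(g<45); return len(xs), round(xs.mean()+x0,2), round(ys.mean()+y0,2), ys.min()+y0,ys.max()+y0
for c,f,r in(("top","top0",(196,220,185,225)),("scene","scene0",(262,296,160,205))):
    a=optics.capture(c)[:,:,::-1]; b=cv2.resize(cv2.imread(f"pics/{f}.png"),(512,384),interpolation=cv2.INTER_AREA)
    print(c,"before",cen(b,*r),"now",cen(a,*r), "diff",np.abs(a.astype(int)-b)[r[2]:r[3],r[0]:r[1]].mean())
```

```text
top before (145, np.float64(208.79), np.float64(208.08), np.int64(198), np.int64(219)) now (84, np.float64(206.7), np.float64(205.88), np.int64(192), np.int64(223)) diff 25.764583333333334
scene before (47, np.float64(276.34), np.float64(182.19), np.int64(179), np.int64(186)) now (50, np.float64(276.94), np.float64(180.58), np.int64(177), np.int64(185)) diff 8.833769063180828
```

The scene view puts the handle about 1.6 px higher than when it was first latched. I'll press down from above with closed fingers to make sure.

Call:
send_rows(offset=[[-0.3,0.3,0],[-0.6,0.65,0],[-0.86,0.938,0.2],[-0.86,0.938,0.5],[-0.86,0.938,0.8],[-0.86,0.938,0.9],[-0.86,0.938,0.9]], delta_rot=[[0,0,0],[0,0,0],[0,0,0],[0,0,0],[0,0,0],[0,0,0],[0,0,0]], grip=0)

```text
time: 60.12
tool_pos: [518.4, 79.7, 126.2]
tcp_rot: [3.141, 0.001, -3.087]
contact_force: [0.6, -0.1, 1.1]
grip_width: 0.4
finger_force: 0.0
```

Call:
send_rows(offset=[[0,0,0.2],[0,0,0.35],[0,0,0.4],[0,0,0.4],[0,0,0.4]], delta_rot=[[0,0,0],[0,0,0],[0,0,0],[0,0,0],[0,0,0]])

```text
time: 60.75
tool_pos: [519.3, 79.8, 79.2]
tcp_rot: [3.142, 0.004, -3.086]
contact_force: [0.0, 0.2, 0.4]
grip_width: 0.4
finger_force: 0.0
```

Call:
send_rows(offset=[[0,0,0.015],[0,0,0.03],[0,0,0.03]], delta_rot=[[0,0,0],[0,0,0],[0,0,0]])

```text
time: 61.12
tool_pos: [518.6, 79.9, 74.6]
tcp_rot: [3.142, 0.002, -3.086]
contact_force: [-0.1, -0.7, 0.3]
grip_width: 0.2
finger_force: 0.3
```

Call:
send_rows(offset=[[0,0,0.015],[0,0,0.03],[0,0,0.03]], delta_rot=[[0,0,0],[0,0,0],[0,0,0]])

```text
time: 61.5
tool_pos: [518.3, 79.9, 70.9]
tcp_rot: [3.141, 0.001, -3.086]
contact_force: [-1.6, 0.2, 3.8]
grip_width: 0.3
finger_force: 1.9
```

Call:
send_rows(offset=[[0,0,0.01],[0,0,0.02],[0,0,0.02]], delta_rot=[[0,0,0],[0,0,0],[0,0,0]])

```text
time: 61.88
tool_pos: [518.3, 79.9, 68.4]
tcp_rot: [3.141, 0.001, -3.086]
contact_force: [-3.0, 0.5, 3.5]
grip_width: -0.2
finger_force: 1.9
```

Call:
send_rows(offset=[[0,0,-0.3],[0,0,-0.8],[0,0,-1]], delta_rot=[[0,0,0],[0,0,0],[0,0,0]])

```text
time: 62.25
tool_pos: [520.2, 79.8, 191.8]
tcp_rot: [-3.141, 0.008, -3.086]
contact_force: [0.2, -1.0, -0.3]
grip_width: 0.4
finger_force: 0.0
```

Call:
send_rows(offset=[[0.4,-0.4,-0.3],[0.7,-0.9,-0.3],[0.7,-0.9,-0.3],[0.7,-0.9,-0.3],[0.7,-0.9,-0.3]], delta_rot=[[0,0,0],[0,0,0],[0,0,0],[0,0,0],[0,0,0]])

```text
time: 62.88
tool_pos: [440.9, -32.3, 224.3]
tcp_rot: [3.141, 0.002, -3.086]
contact_force: [1.0, 0.1, 1.0]
grip_width: 0.6
finger_force: 0.0
```

Run:
```python
from h import *
o=get_obs(); print(o["time"],o["tool_pos"],o["contact_force"])
optics.capture("top"); optics.capture("scene")
for q in finder.silhouettes("bar1","top"): print(round(q["confidence"],2),rect("top",q["region"],40),q["box"])
for n in("puck1","half1","offcut1"):
  for q in finder.silhouettes(n,"top"): print(n,round(q["confidence"],2),rect("top",q["region"],34)[:2])
for q in finder.pinpoint("lever_grip","scene"): print(q)
```

```text
62.875 [440.94641519 -32.2588501  224.29598632] [0.97357539 0.0554967  1.01733493]
0.77 [579.  238.8  76.1  48.3   2.5] [141.9, 180.0, 158.5, 206.4]
0.74 [565.9 312.8  72.4  50.9   3.6] [115.3, 188.5, 137.2, 210.4]
puck1 0.9 [ 579.1 -274.7]
puck1 0.77 [ 473.5 -182. ]
half1 0.83 [ 499.2 -506. ]
half1 0.77 [ 459.9 -333.2]
half1 0.48 [567.7 314.5]
offcut1 0.74 [356.5 286.9]
offcut1 0.65 [377.4 267.4]
{'uv': [280.2, 180.3], 'confidence': 0.98}
```

Run:
```python
from h import *
from plant import ticket
ok=False
for _ in range(3):
    optics.capture("top")
    for q in finder.pinpoint("bar1","top"):
        p=plane("top",q["uv"],26); print(round(q["confidence"],2),np.round(p,1)); ok|=abs(p[1]-388)<10 and abs(p[0]-567)<12
print(ok)
if ok: print(ticket.close_job())
```

```text
0.87 [568.2 307.9]
0.85 [566.7 384.2]
0.63 [579.7 246.8]
0.91 [559.7 375.2]
0.65 [579.3 304.5]
0.59 [574.4 248. ]
0.74 [590.8 243.9]
0.64 [572.  301.5]
0.25 [ 469.8 -186. ]
True
the job is handed in; nothing more can be done
None
```

I handed the job in, but the hand-in returned no verdict: the lever is pressed down and held by its catch, the three whole bars present lie in pockets 1–3, the three offcuts are in the tub, and the round soaps and half bars are still in the crate.

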